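# Clamp a bust in the painting stand, fit the hand rest and sort the paints

## Task

Get the desk ready for painting: open the chuck of the painting stand, stand the bust's dowel upright on the chuck face between the jaws and turn the sleeve clockwise by its tommy bar until all three jaws hold the dowel tight. Lay the hand-rest bar across the stand's two posts, in both saddles and about centred, and sort the paints that are out: every dropper bottle upright in a bay of the clear rack, every wide jar upright in the wooden tray. Leave the palette, the tweezers and the water pot where they are.

Things in the scene. Friction and masses are not known exactly. Their poses are not given: they have to be found in the camera images.
- figure: small grey bust fixed on a wooden dowel, to be painted: dowel 24 mm diameter and 64 mm tall, bust above it up to 92 mm (about 23 mm across), 70 g; stands upright by itself on the dowel's flat foot. Origin at the centre of the dowel's foot, z up
- stand: fixed painting stand on the desk: plywood board 210 x 190 x 12 mm (x from -60 to +150 mm, y +-95 mm) carrying the chuck and, on its +x part, two wooden posts for the hand rest. Origin on the chuck's vertical axis at the underside of the board; its x points from the chuck to the middle between the posts
- chuck_face (a point): centre of the chuck's flat steel top face (86 mm diameter), 52 mm above the desk, on the chuck axis; axes as the stand. The dowel stands here; the three jaws rise 22 mm above this face
- sleeve (a joint): turn of the chuck's knurled sleeve (90 mm across, 20 to 46 mm above the desk), 0 to 2.4 rad, growing clockwise from above; moves all jaws inwards 5 mm per rad: inner faces 21 mm from the axis at 0, meeting the dowel at about 1.8. Stays where left. About 3 N at lever_grip turns it; once the jaws meet the dowel the force climbs over some 0.2 rad: 6 N there is tight and holds on release
- lever_grip (a point): point on the level tommy bar of the sleeve, 96 mm from the chuck axis, 34 mm above the desk; x points outwards along the bar. Steel rod 10 mm thick (12 mm rubber grip from 76 to 116 mm), reaching 123 mm from the axis. From above the bar points at 4.34 rad minus the sleeve value, counted from the stand's x: it sweeps the side away from the posts
- jaw0: one of the chuck's three steel jaws, 12 mm wide and 22 mm tall, standing on the chuck face and 120 degrees apart; its inner face is flat and vertical, its lower half 22 mm deep radially, its upper half 13 mm. Origin at the foot of the inner face, x pointing outwards from the chuck axis
- jaw1: one of the chuck's three steel jaws, 12 mm wide and 22 mm tall, standing on the chuck face and 120 degrees apart; its inner face is flat and vertical, its lower half 22 mm deep radially, its upper half 13 mm. Origin at the foot of the inner face, x pointing outwards from the chuck axis
- jaw2: one of the chuck's three steel jaws, 12 mm wide and 22 mm tall, standing on the chuck face and 120 degrees apart; its inner face is flat and vertical, its lower half 22 mm deep radially, its upper half 13 mm. Origin at the foot of the inner face, x pointing outwards from the chuck axis
- bar: hand-rest bar, plain wood with a cork strip on top: 190 x 24 x 16 mm, 90 g; lies flat on the desk at the start. Origin at the centre of its underside, x along its length, z up
- rest_mid (a point): middle between the stand's two saddles, at the height of their floors (88 mm above the desk); axes as the stand. The saddles are notches on two posts 75 mm to either side along y (posts 22 mm thick in y); each notch is 32 mm wide in x, its cheeks 12 mm high and 8 mm thick, open along y: the bar lies along y in both, its underside at this height
- dropper0: screw-capped dropper bottle of white plastic with a black pointed cap: body 28 mm diameter and 60 mm tall, cap up to 86 mm, 45 g; stands upright at the start; origin at the centre of its underside, z up through the cap
- dropper1: screw-capped dropper bottle of white plastic with a black pointed cap: body 28 mm diameter and 60 mm tall, cap up to 86 mm, 45 g; stands upright at the start; origin at the centre of its underside, z up through the cap
- dropper2: screw-capped dropper bottle of white plastic with a black pointed cap: body 28 mm diameter and 60 mm tall, cap up to 86 mm, 45 g; stands upright at the start; origin at the centre of its underside, z up through the cap
- jar0: short wide paint jar, clear with a white screw lid: 46 mm diameter, 58 mm tall, 110 g; stands upright at the start; origin at the centre of its underside, z up
- jar1: short wide paint jar, clear with a white screw lid: 46 mm diameter, 58 mm tall, 110 g; stands upright at the start; origin at the centre of its underside, z up
- rack: fixed clear acrylic paint rack, open at the top, 70 mm in x by 190 mm in y, 30 mm tall, walls, dividers and floor 4 mm, with a white liner; two dividers make a row of three bays, 62 x 58 mm inside, centred at y = -62, 0 and +62 mm; its hinged flap is folded down at its +x side, out to 95 mm from the centre. Origin at the centre of its underside
- rack_floor (a point): centre of the rack's inner floor, 4 mm above the desk; axes as the rack
- tray: fixed open tray of plain wood, 110 mm in x by 160 mm in y, 22 mm tall, walls and floor 5 mm. Origin at the centre of its underside
- tray_in (a point): centre of the tray's inner floor, 5 mm above the desk; axes as the tray
- palette: wet palette of white ceramic with a clear clip-on lid, 150 x 195 x 34 mm, closed; not part of the job. Origin at the centre of its underside
- tweezers: steel tweezers 122 mm long lying flat; not part of the job. Origin at the centre of the underside
- waterpot: white ceramic water pot, 72 mm across, 80 mm tall; not part of the job. Origin at the centre of its underside
Things that resemble listed ones, but are neither listed nor needed, are in the scene too. What is shaped like the jar0 but red is not meant.

How it is judged (in metres and radians):
On the way, in this order (a step that is already met when the one before it is completed fails the run):
1. the dowel stands upright on the chuck face between the open jaws, none of them pressing on it (horizontal distance between figure and chuck_face below 0.01 m and z of figure in the frame of chuck_face between -0.004 and 0.004 m and angle between figure's own z axis and vertical below 0.1 rad and contact force between each of jaw0, jaw1, jaw2 and figure below 1 N), for 0.2 s.
2. the sleeve is turned until all three jaws press on the dowel (horizontal distance between figure and chuck_face below 0.01 m and z of figure in the frame of chuck_face between -0.004 and 0.004 m and angle between figure's own z axis and vertical below 0.1 rad and contact force between each of jaw0, jaw1, jaw2 and figure above 4 N), for 0.3 s.
At the end, for the whole second after the job is handed in: Dowel upright on the chuck face within 4 mm of the axis, each jaw pressing over 4 N; bar in both saddles (8 mm across, 15 mm along, 4 mm height, 0.09 rad); each dropper bottle present upright on the rack floor, each jar present upright on the tray floor (0.12 rad); all at rest (horizontal distance between figure and chuck_face below 0.004 m and z of figure in the frame of chuck_face between -0.004 and 0.004 m and angle between figure's own z axis and vertical below 0.1 rad and contact force between each of jaw0, jaw1, jaw2 and figure above 4 N and x of bar in the frame of rest_mid between -0.008 and 0.008 m and y of bar in the frame of rest_mid between -0.015 and 0.015 m and z of bar in the frame of rest_mid between -0.004 and 0.004 m and angle between the x axis of bar and the y axis of rest_mid, either way round below 0.09 rad and x of dropper0 in the frame of rack_floor between -0.031 and 0.031 m and y of dropper0 in the frame of rack_floor between -0.091 and 0.091 m and z of dropper0 in the frame of rack_floor between -0.004 and 0.004 m and angle between each of dropper0, dropper1, dropper2, jar0, jar1's own z axis and vertical below 0.12 rad and linear speed of each of dropper0, dropper1, dropper2, jar0, jar1, figure, bar below 0.02 m/s and x of dropper1 in the frame of rack_floor between -0.031 and 0.031 m and y of dropper1 in the frame of rack_floor between -0.091 and 0.091 m and z of dropper1 in the frame of rack_floor between -0.004 and 0.004 m and x of dropper2 in the frame of rack_floor between -0.031 and 0.031 m and y of dropper2 in the frame of rack_floor between -0.091 and 0.091 m and z of dropper2 in the frame of rack_floor between -0.004 and 0.004 m and x of jar0 in the frame of tray_in between -0.05 and 0.05 m and y of jar0 in the frame of tray_in between -0.075 and 0.075 m and z of jar0 in the frame of tray_in between -0.004 and 0.004 m and x of jar1 in the frame of tray_in between -0.05 and 0.05 m and y of jar1 in the frame of tray_in between -0.075 and 0.075 m and z of jar1 in the frame of tray_in between -0.004 and 0.004 m); the robot touches nothing.
It fails at once if pushing the palette more than 30 mm from where it lay (distance of palette from where it was at the start of the episode above 0.03 m).
It fails at once if pushing the tweezers more than 30 mm from where it lay (distance of tweezers from where it was at the start of the episode above 0.03 m).
It fails at once if pushing the waterpot more than 30 mm from where it lay (distance of waterpot from where it was at the start of the episode above 0.03 m).
Of dropper0, dropper1, dropper2, jar0, jar1 only 2 to 4 are there at a start; the rules pass over those that are not, and their reading is None.
At some moment in a run one of bar, jar0, jar1 may be knocked a few centimetres aside while the robot is not near it.
It also fails if it takes over 210 s, if anything falls off the work surface, if the arm or the gripper's body presses on something with over 40 N, if the wrist force passes 120 N, or if a joint passes its speed limit or range.

## Robot

A 6-joint arm with a two-finger parallel gripper is mounted at the origin on the work surface. World frame = base frame: x ahead of the robot, y to its left, z up, the work surface at z = 0. Lengths are in mm, angles in rad, forces in N, time in s.
With the tool pointing down it reaches from about 350 to 875 mm from the base axis. Payload 4.2 kg.
Tool frame: the origin (TCP) lies midway between the tips of the shut fingers; the grasp point (between the pads) lies behind it (robot.hold_point_z is the z of the grasp point in the tool frame, in mm); z points along the fingers, y is the line along which they close (so a half turn about z gives the same grasp; the last joint's range is limited). The gripper opens to 85 mm and grips with 20 to 120 N. Pads are 22 mm wide; open, the fingers measure 114 mm over their backs; the gripper's body (76 mm by 85 mm) begins 54 mm behind the grasp point. The pads swing forward as they close: fully open they stand 13 mm farther back than shut.
Start: joints at [1.39, 0.385, 0.008, 0, -1.194, -0.259], TCP at [266.065, 565.516, 200.312] pointing down, gripper open.
Joint ranges: [-3.14, 3.14], [-1.21, 2.06], [-1.07, 1.41], [-3.16, 2.05], [-2.99, -0.16], [-3.1, 3.1]. Speed limits (rad/s): [2.79, 2.79, 3.14, 3.14, 3.14, 3.14].

## Interface

Orientations are given as a unit quaternion [x, y, z, w].
In Python, from plant import sensors, get_image, hand_in, spot_in, mark_of, robot gives the robot as it stands. The module is installed in compiled form; this text tells all that it offers.
- The arm moves only by the shell command python3 -m jog 'ROWS' [FORCE]. ROWS is JSON, a list of rows, each an object with "jaw": the closure, from 0 (fully open) to 1 (shut); "xyz": the shift along the tool's x, y, z in units of 0.025 m (1.0 is 0.025 m), a list of three; "turn": the turn, a rotation vector about the tool's x, y, z in units of 8 degrees (1.0 is 8 degrees), a list of three. A call has 1 to 20 rows; each row shifts and turns the commanded pose from where the row before left it, along the tool's axes as they then stand; what a row does not reach is not made up. A row lasts 1/10 s, in which the tool goes at most 50 mm and 8.59 degrees, less where a joint would pass 70% of its speed; a pose out of reach is approached as far as the arm can. A call with a number of a shift or a turn outside -1 to 1 is refused whole. A call with a gripper value outside its range is refused whole. The fingers move at their own pace and stop on an object; FORCE is the grip in N (left out, the last holds). Time passes only in rows, so rows that do not move let the fingers close. It gives the time, the measured TCP pose, the force, the opening and the grip force at its end, in the units of the state.
- sensors.observe(): the state, without advancing time (a new reading comes with each control period).
- get_image(name): name is "scene" or "top" or "wrist"; returns a dict with "image" (420x560x3 uint8, red, green, blue), "mtx" (3x3 intrinsics, pixels), "cam_to_world" (4x4, takes a point from camera to world coordinates); the wrist camera has in their place "mount" (4x4, takes a point from camera to tool coordinates, whose origin is the TCP and whose axes are the flange's). Camera axes: x right, y down, z forward; pixel columns grow to the right and rows downward; lengths in mm; the calibration is good to about 2 mm. A picture is of the moment at which its call begins: read the wrist's pose just before it. There is no depth.
- hand_in(): hands the job in; it is judged then, once.
Trained networks look in a picture, given as the dict that the camera call returned (one of the last four; its "shot" number tells which), for a name from the list of things; names that differ only in an ending like _2 or _b are one class to them, and where a whole thing is asked for, a point or a joint stands for the part that bears it (a point fixed in the world has none). Each returns a list of dicts, best first, with "conf" (0 to 1); they miss things now and then, are a little off and sometimes report something else, mostly with a low value. They report only what shows in the picture. A call takes as long as a camera call. They do not tell look-alikes from the thing itself.
- spot_in(picture, query): "xy" ([column, row] in pixels, amid what is visible of it).
- mark_of(picture, query): "xy" ([column, row] in pixels: a listed point, or the origin of a listed thing).
The state is a dict: "clock": time; "joints": joint angles; "joint_vel": joint speeds; "joint_torque": joint torques, N m; "tool_pos": TCP position; "tcp_rot": TCP orientation; "contact_force": force on the tool from outside, world axes, zero at the start; "ft_torque": the same for the moment, N m; "gripper_width": opening from 0.0 (shut) to 1.0 (fully open); "finger_force": force on a finger pad.
Only numpy, scipy, OpenCV 4.12 (cv2) and the standard library are available. Lean on these libraries where they do the work, as an engineer would, in place of code of your own. Each camera call takes 0.05 s, during which the arm holds its last target. There are 200 camera calls.

## Working session

There is one attempt and no reset: what is moved stays moved. The work goes in short steps, Python scripts to look and compute and a shell command to move; the robot and the scene stay as the last step left them, time stands still between calls to the robot, and variables do not carry over. Pictures are saved under pics/ and viewed, at most 14 in all, crops included, and the job is handed in when it is done.

```bash
mkdir -p pics; python3 - <<'E'
from plant import sensors, get_image, robot
import cv2
o=sensors.observe(); print({k:o[k] for k in('clock','tool_pos','tcp_rot','gripper_width','contact_force')}, robot.hold_point_z)
for n in('scene','top'):
    p=get_image(n); cv2.imwrite(f'pics/{n}0.png',cv2.resize(p['image'][:,:,::-1],(800,600),interpolation=cv2.INTER_CUBIC)); print(n,p['mtx'],p['cam_to_world'])
E
```

```text
{'clock': 0.0, 'tool_pos': array([265.79886738, 564.94635575, 199.2159535 ]), 'tcp_rot': array([ 9.75903559e-01, -2.18199613e-01, -1.93012883e-04,  1.06560455e-03]), 'gripper_width': 1.000184225709164, 'contact_force': array([-0.22496101,  0.05270458,  0.7058246 ])} -18.700000000000003
scene [[460.52054374   0.         286.89124622]
 [  0.         460.52054374 213.99296271]
 [  0.           0.           1.        ]] [[-3.72418472e-01  7.86046082e-01 -4.93392378e-01  1.23269377e+03]
 [ 9.28020175e-01  3.10193233e-01 -2.06297634e-01  2.80077993e+02]
 [-9.11247073e-03 -5.34707130e-01 -8.44988312e-01  1.22585383e+03]
 [ 0.00000000e+00  0.00000000e+00  0.00000000e+00  1.00000000e+00]]
top [[382.28545507   0.         278.0983872 ]
 [  0.         382.28545507 214.04421343]
 [  0.           0.           1.        ]] [[-2.20426991e-02 -9.87744405e-01  1.54515724e-01  3.55266734e+02]
 [-9.99753923e-01  2.13924519e-02 -5.86995409e-03  3.20088567e+01]
 [ 2.49254411e-03 -1.54607091e-01 -9.87972892e-01  1.46350430e+03]
 [ 0.00000000e+00  0.00000000e+00  0.00000000e+00  1.00000000e+00]]
```

View pics/scene0.png

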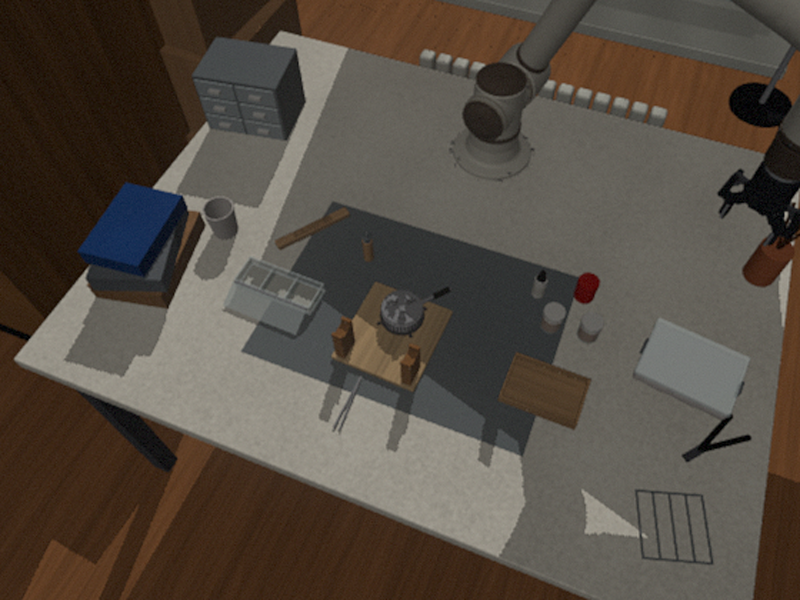

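View pics/top0.png

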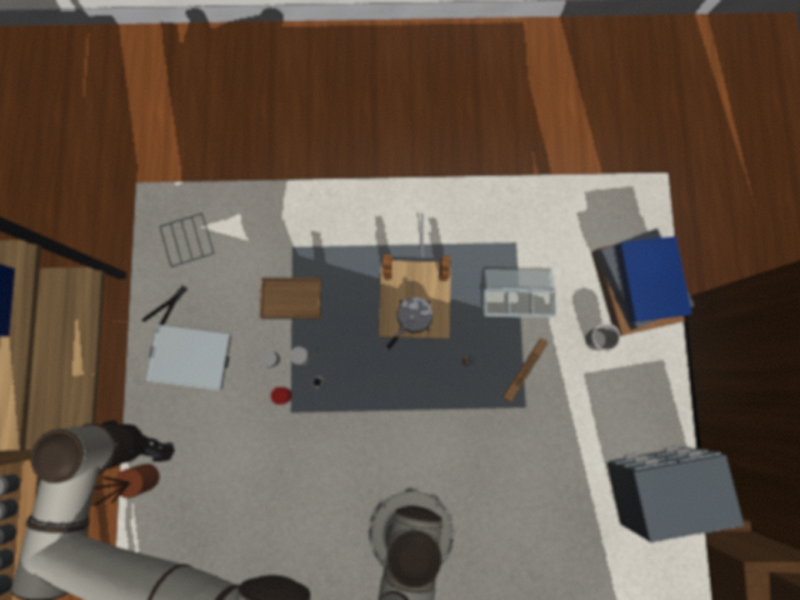

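The scene view shows the stand at (400,315), bar at (312,228), figure at (368,248), rack at (275,292), tray at (545,388), one dropper at (540,285), white jars at (553,318) and (590,327), and the red look-alike at (587,288). The top view agrees. The lever points left and down from the chuck, so the chuck is almost closed.

```bash
cat > h.py <<'E'
from plant import sensors, get_image, hand_in, spot_in, mark_of, robot
import numpy as np, cv2, sys
from scipy.spatial.transform import Rotation as R
def toolT():
    o=sensors.observe(); T=np.eye(4); T[:3,:3]=R.from_quat(o['tcp_rot']).as_matrix(); T[:3,3]=o['tool_pos']; return T
def shot(n):
    T=toolT(); p=get_image(n); p['T']=T@p['mount'] if 'mount' in p else p['cam_to_world']; return p
def ray(p,xy):
    d=np.linalg.inv(p['mtx'])@np.array([xy[0],xy[1],1.]); return p['T'][:3,3],p['T'][:3,:3]@d
def plane(p,xy,z):
    c,d=ray(p,xy); return (c+d*(z-c[2])/d[2])
def tri(*obs):
    A=np.zeros((3,3));b=np.zeros(3)
    for p,xy in obs:
        c,d=ray(p,xy); d=d/np.linalg.norm(d); P=np.eye(3)-np.outer(d,d); A+=P;b+=P@c
    return np.linalg.solve(A,b)
def pix(p,X):
    q=np.linalg.inv(p['T'])@np.append(X,1); q=p['mtx']@(q[:3]/q[2]); return q[:2]
def marks(p,name,z,n=3,minc=.2):
    return [(np.round(plane(p,m['xy'],z)[:2]).tolist(),round(m['conf'],2)) for m in mark_of(p,name)[:n] if m['conf']>minc]
def st():
    o=sensors.observe(); T=toolT(); print('t',round(o['clock'],2),'tcp',o['tool_pos'].round(1),'w',round(o['gripper_width'],3),'F',o['contact_force'].round(1)); print('x',T[:3,0].round(3),'y',T[:3,1].round(3),'z',T[:3,2].round(3)); return T
Z=dict(stand=0,chuck_face=52,lever_grip=34,jaw0=52,rest_mid=88,bar=0,figure=0,dropper0=0,jar0=0,rack_floor=4,tray_in=5,palette=0,tweezers=0,waterpot=0)
E
python3 - <<'E'
from h import *
P={n:shot(n) for n in('scene','top')}
for k,z in Z.items():
    for n in P: print(k,n,marks(P[n],k,z,4))
E
```

```text
stand scene [([548.0, -30.0], 0.71)]
stand top [([556.0, -27.0], 0.9)]
chuck_face scene [([554.0, -22.0], 0.59), ([568.0, -14.0], 0.5)]
chuck_face top [([558.0, -39.0], 0.95)]
lever_grip scene []
lever_grip top [([446.0, 569.0], 0.73), ([477.0, 38.0], 0.5), ([554.0, -34.0], 0.29)]
jaw0 scene [([562.0, -6.0], 0.57), ([537.0, -20.0], 0.48), ([556.0, -34.0], 0.4)]
jaw0 top [([571.0, -30.0], 0.52), ([552.0, -15.0], 0.39)]
rest_mid scene [([671.0, -29.0], 0.91), ([594.0, -11.0], 0.45)]
rest_mid top [([670.0, -30.0], 0.91), ([456.0, 549.0], 0.56)]
bar scene [([402.0, -324.0], 0.57)]
bar top [([408.0, -305.0], 0.92)]
figure scene [([435.0, -156.0], 0.66), ([459.0, 581.0], 0.47)]
figure top [([420.0, -147.0], 0.45), ([491.0, 47.0], 0.26)]
dropper0 scene [([384.0, 229.0], 0.65)]
dropper0 top [([381.0, 221.0], 0.53)]
jar0 scene [([350.0, 332.0], 0.82), ([458.0, 282.0], 0.75), ([453.0, 370.0], 0.53)]
jar0 top [([436.0, 352.0], 0.52), ([458.0, 291.0], 0.48), ([354.0, 346.0], 0.44), ([556.0, -29.0], 0.33)]
rack_floor scene [([586.0, -310.0], 0.93)]
rack_floor top [([592.0, -305.0], 0.71)]
tray_in scene [([463.0, 278.0], 0.72), ([600.0, 306.0], 0.69)]
tray_in top [([611.0, 319.0], 0.95)]
palette scene [([460.0, 580.0], 0.67), ([399.0, -316.0], 0.33)]
palette top [([463.0, 570.0], 0.81)]
tweezers scene [([779.0, -57.0], 0.69)]
tweezers top [([618.0, 309.0], 0.73), ([794.0, -51.0], 0.47)]
waterpot scene [([475.0, -501.0], 0.63)]
waterpot top []
```

```bash
python3 -m jog '[{"jaw":0,"xyz":[0,0,0],"turn":[0,0,-1]},{"jaw":0,"xyz":[0,0,0],"turn":[0,0,-1]},{"jaw":0,"xyz":[0,0,0],"turn":[0,0,-1]},{"jaw":0,"xyz":[0,0,0],"turn":[0,0,-0.15]},{"jaw":0,"xyz":[0.5,1,-0.4],"turn":[0,0,0]},{"jaw":0,"xyz":[0.5,1,-0.4],"turn":[0,0,0]},{"jaw":0,"xyz":[0.5,1,-0.4],"turn":[0,0,0]},{"jaw":0,"xyz":[0.5,1,-0.4],"turn":[0,0,0]},{"jaw":0,"xyz":[0.5,1,-0.4],"turn":[0,0,0]},{"jaw":0,"xyz":[0.5,1,-0.4],"turn":[0,0,0]},{"jaw":0,"xyz":[0.5,1,-0.4],"turn":[0,0,0]},{"jaw":0,"xyz":[0.5,1,-0.4],"turn":[0,0,0]},{"jaw":0,"xyz":[0.5,1,-0.4],"turn":[0,0,0]},{"jaw":0,"xyz":[0.5,1,-0.4],"turn":[0,0,0]},{"jaw":0,"xyz":[0,0,0],"turn":[0,0,0]},{"jaw":0,"xyz":[0,0,0],"turn":[0,0,0]}]' 30; python3 - <<'E'
from h import *
st(); p=shot('wrist'); print(p['mtx'],p['mount'].round(3)); cv2.imwrite('pics/w1.png',p['image'][:,:,::-1])
for k in('dropper0','jar0','tray_in'): print(k,marks(p,k,Z[k],4), [(s['xy'],s['conf']) for s in spot_in(p,k)[:3]])
E
```

```text
clock: 3.2
tool_pos: [391.2, 315.3, 300.6]
tcp_rot: [1.0, -0.001, 0.0, -0.001]
contact_force: [0.5, -0.1, 0.5]
gripper_width: 0.998
finger_force: 0.0
t 3.2 tcp [391.2 315.3 300.6] w 0.998 F [ 0.5 -0.1  0.5]
x [ 1.    -0.003  0.   ] y [-0.003 -1.    -0.001] z [ 0.     0.001 -1.   ]
[[351.21572265   0.         279.64959505]
 [  0.         351.21572265 208.30085947]
 [  0.           0.           1.        ]] [[ 1.00000e-03 -9.64000e-01 -2.67000e-01  6.72530e+01]
 [ 1.00000e+00  1.00000e-03  1.00000e-03 -8.09000e-01]
 [-1.00000e-03 -2.67000e-01  9.64000e-01 -1.73703e+02]
 [ 0.00000e+00  0.00000e+00  0.00000e+00  1.00000e+00]]
dropper0 [([383.0, 237.0], 0.61)] [([344.3, 174.9], 0.88), ([312.2, 117.7], 0.21)]
jar0 [([352.0, 329.0], 0.84), ([446.0, 358.0], 0.73), ([451.0, 278.0], 0.6)] [([312.3, 118.6], 0.87), ([266.6, 199.5], 0.78), ([243.0, 119.8], 0.56)]
tray_in [] [([286.8, 16.2], 0.69)]
```

View pics/w1.png

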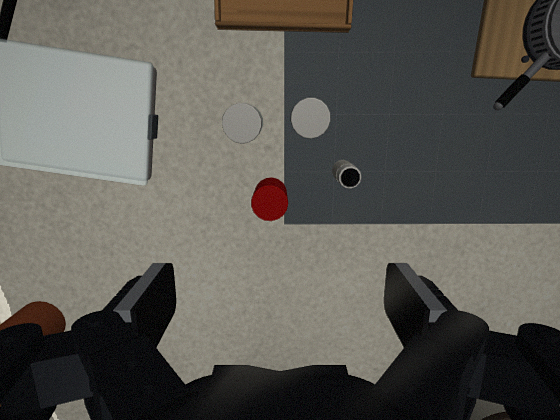

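The wrist picture shows the two white lids at (242,123) and (311,118), the red look-alike at (269,200), the dropper's cap at (349,178), the tray edge at the top, and the lever tip at (500,105).

```bash
python3 - <<'E'
from h import *
p=shot('wrist')
for n,xy,z in(('jarA',(242,123),58),('jarB',(311,118),58),('drop tip',(349,178),86),('levertip',(500,105),36),('tray corner L',(217,29),22),('tray corner R',(352,30),22),('palette clip',(153,127),30)): print(n,plane(p,xy,z).round(1))
E
```

```text
jarA [444.5 359.7  58. ]
jarB [450.2 280.4  58. ]
drop tip [385.7 238.7  86. ]
levertip [465.2  52.7  36. ]
tray corner L [550.  389.7  22. ]
tray corner R [549.3 231.8  22. ]
palette clip [438.6 472.2  30. ]
```

```bash
python3 -m jog '[{"jaw":0.25,"xyz":[0.79,0.47,1],"turn":[0,0,0]},{"jaw":0.25,"xyz":[0.79,0.47,1],"turn":[0,0,0]},{"jaw":0.25,"xyz":[0.78,0.46,1],"turn":[0,0,0]},{"jaw":0.25,"xyz":[0,0,1],"turn":[0,0,0]},{"jaw":0.25,"xyz":[0,0,1],"turn":[0,0,0]},{"jaw":0.25,"xyz":[0,0,1],"turn":[0,0,0]},{"jaw":0.25,"xyz":[0,0,1],"turn":[0,0,0]},{"jaw":0.25,"xyz":[0,0,1],"turn":[0,0,0]},{"jaw":0.25,"xyz":[0,0,1],"turn":[0,0,0]},{"jaw":0.25,"xyz":[0,0,1],"turn":[0,0,0]},{"jaw":0.25,"xyz":[0,0,0.95],"turn":[0,0,0]},{"jaw":0.25,"xyz":[0,0,0],"turn":[0,0,0]},{"jaw":1,"xyz":[0,0,0],"turn":[0,0,0]},{"jaw":1,"xyz":[0,0,0],"turn":[0,0,0]},{"jaw":1,"xyz":[0,0,0],"turn":[0,0,0]},{"jaw":1,"xyz":[0,0,0],"turn":[0,0,0]},{"jaw":1,"xyz":[0,0,0],"turn":[0,0,0]},{"jaw":1,"xyz":[0,0,0],"turn":[0,0,0]},{"jaw":1,"xyz":[0,0,0],"turn":[0,0,0]},{"jaw":1,"xyz":[0,0,0],"turn":[0,0,0]}]' 30
```

```text
clock: 5.6
tool_pos: [450.3, 280.7, 27.1]
tcp_rot: [1.0, 0.0, 0.0, -0.0]
contact_force: [-1.7, 0.2, 4.7]
gripper_width: -0.003
finger_force: 2.4
```

```bash
python3 - <<'E'
from h import *
st(); p=shot('wrist'); cv2.imwrite('pics/w2.png',p['image'][:,:,::-1])
E
```

```text
t 5.6 tcp [450.3 280.7  27.1] w -0.003 F [-1.7  0.2  4.7]
x [1.    0.    0.001] y [ 0. -1. -0.] z [ 0.001  0.    -1.   ]
```

View pics/w2.png

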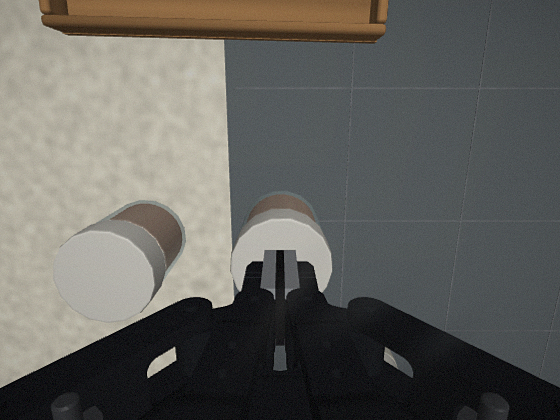

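The fingers read shut while the lid, centred at about (282,255), still shows at its old spot. That doesn't add up, so I'll open, lift and look again.

```bash
python3 -m jog '[{"jaw":0.25,"xyz":[0,0,0],"turn":[0,0,0]},{"jaw":0.25,"xyz":[0,0,0],"turn":[0,0,0]},{"jaw":0.25,"xyz":[0,0,0],"turn":[0,0,0]},{"jaw":0.25,"xyz":[0,0,0],"turn":[0,0,0]},{"jaw":0.25,"xyz":[0,0,0],"turn":[0,0,0]},{"jaw":0.25,"xyz":[0,0,0],"turn":[0,0,0]}]'; python3 - <<'E'
from h import *
p=shot('wrist'); cv2.imwrite('pics/w3.png',p['image'][:,:,::-1])
E
```

```text
clock: 6.25
tool_pos: [449.9, 280.3, 26.3]
tcp_rot: [1.0, -0.0, -0.0, 0.0]
contact_force: [-0.3, 0.3, 0.3]
gripper_width: 0.751
finger_force: 0.0
```

View pics/w3.png

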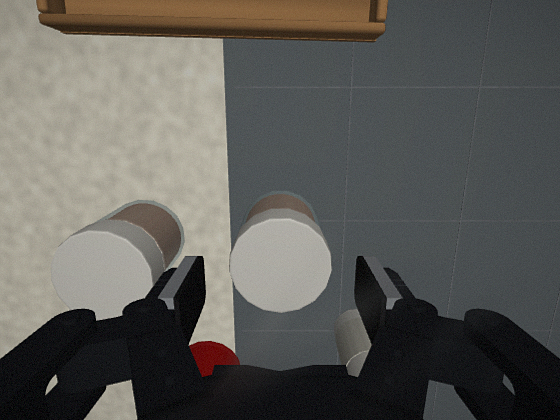

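The jar sits midway between the open fingers, lid at (281,262), and has not moved. I'll close again in small steps and watch the opening.

```bash
for i in 1 2 3; do python3 -m jog '[{"jaw":1,"xyz":[0,0,0],"turn":[0,0,0]},{"jaw":1,"xyz":[0,0,0],"turn":[0,0,0]}]' 30; done; python3 - <<'E'
from h import *
p=shot('wrist'); cv2.imwrite('pics/w4.png',p['image'][:,:,::-1])
E
```

```text
clock: 6.5
tool_pos: [450.1, 280.5, 26.5]
tcp_rot: [1.0, -0.0, -0.0, 0.0]
contact_force: [-0.0, 0.1, 0.3]
gripper_width: 0.421
finger_force: 0.0
clock: 6.7
tool_pos: [454.6, 287.3, 30.9]
tcp_rot: [1.0, 0.001, 0.006, -0.006]
contact_force: [-6.0, 11.8, 20.6]
gripper_width: 0.065
finger_force: 10.2
clock: 6.9
tool_pos: [455.2, 288.2, 31.9]
tcp_rot: [1.0, 0.002, 0.007, -0.007]
contact_force: [-3.4, 9.1, 17.6]
gripper_width: -0.0
finger_force: 8.5
```

View pics/w4.png

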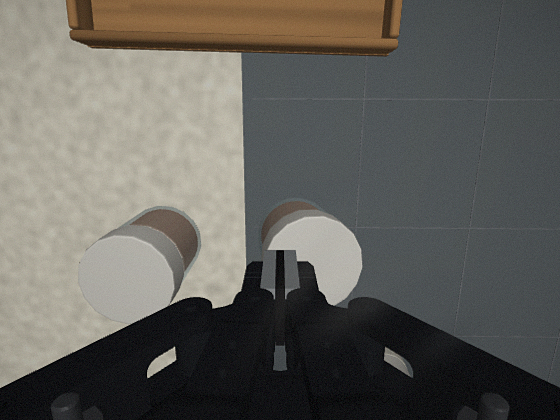

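The opening went to 0 and the arm was shoved sideways. The lid is now at (312,262), so the fingers forced their way past a shallow contact. I'll open, find the jar again, go deeper and close in steps.

```bash
python3 -m jog '[{"jaw":0.2,"xyz":[0,0,0],"turn":[0,0,0]},{"jaw":0.2,"xyz":[0,0,0],"turn":[0,0,0]},{"jaw":0.2,"xyz":[0,0,0],"turn":[0,0,0]},{"jaw":0.2,"xyz":[0,0,0],"turn":[0,0,0]},{"jaw":0.2,"xyz":[0,0,0],"turn":[0,0,0]}]' 20; cat >> h.py <<'E'
def lids(p,z=58,amin=600,thr=150):
    im=p['image'].astype(int); m=((im.min(2)>thr)&(im.max(2)-im.min(2)<25)).astype(np.uint8)
    m=cv2.morphologyEx(m,cv2.MORPH_OPEN,np.ones((5,5),np.uint8)); n,l,s,c=cv2.connectedComponentsWithStats(m); out=[]
    for i in range(1,n):
        if s[i,4]>amin:
            x0,y0,w,h=s[i,:4]; out.append((s[i].tolist(),c[i].round().tolist(),plane(p,(x0+w/2,y0+h/2),z).round(1).tolist()))
    return out
E
python3 - <<'E'
from h import *
st(); p=shot('wrist'); print(*lids(p),sep='\n'); cv2.imwrite('pics/w5.png',p['image'][:,:,::-1]); print(p['image'][262,300],p['image'][262,110])
E
```

```text
clock: 7.45
tool_pos: [449.8, 279.9, 26.0]
tcp_rot: [1.0, -0.0, -0.0, 0.001]
contact_force: [-0.4, -0.4, 0.0]
gripper_width: 0.796
finger_force: 0.0
t 7.45 tcp [449.8 279.9  26. ] w 0.796 F [-0.4 -0.4  0. ]
x [ 1.    -0.    -0.001] y [-0.    -1.     0.001] z [-0.001 -0.001 -1.   ]
([54, 42, 180, 304, 17765], [180.0, 175.0], [483.9, 336.7, 58.0])
([230, 219, 100, 92, 7333], [279.0, 264.0], [452.0, 280.4, 58.0])
([51, 231, 99, 89, 5525], [102.0, 270.0], [447.0, 359.7, 58.0])
[167 167 162] [168 165 159]
```

```bash
python3 -m jog '[{"jaw":0.2,"xyz":[0.06,0,0.5],"turn":[0,0,0]},{"jaw":0.3,"xyz":[0,0,0.06],"turn":[0,0,0]},{"jaw":0.38,"xyz":[0,0,0],"turn":[0,0,0]},{"jaw":0.42,"xyz":[0,0,0],"turn":[0,0,0]},{"jaw":0.44,"xyz":[0,0,0],"turn":[0,0,0]},{"jaw":0.46,"xyz":[0,0,0],"turn":[0,0,0]},{"jaw":0.47,"xyz":[0,0,0],"turn":[0,0,0]},{"jaw":0.48,"xyz":[0,0,0],"turn":[0,0,0]},{"jaw":0.48,"xyz":[0,0,0],"turn":[0,0,0]}]' 20;python3 -m jog '[{"jaw":0.52,"xyz":[0,0,0],"turn":[0,0,0]},{"jaw":0.52,"xyz":[0,0,0],"turn":[0,0,0]},{"jaw":0.52,"xyz":[0,0,0],"turn":[0,0,0]}]' 20
```

```text
clock: 8.4
tool_pos: [451.6, 280.4, 12.9]
tcp_rot: [1.0, 0.0, 0.0, 0.0]
contact_force: [0.4, -1.6, 3.3]
gripper_width: 0.526
finger_force: 20.3
clock: 8.7
tool_pos: [451.7, 280.4, 12.9]
tcp_rot: [1.0, 0.0, 0.0, 0.0]
contact_force: [-0.7, -2.3, 5.5]
gripper_width: 0.53
finger_force: 20.4
```

```bash
python3 -m jog '[{"jaw":0.52,"xyz":[0,0,-0.5],"turn":[0,0,0]},{"jaw":0.52,"xyz":[0,0,-1],"turn":[0,0,0]},{"jaw":0.52,"xyz":[0,0,-1],"turn":[0,0,0]},{"jaw":0.52,"xyz":[0,0,-0.5],"turn":[0,0,0]},{"jaw":0.52,"xyz":[0.5,-0.2,0],"turn":[0,0,0]},{"jaw":0.52,"xyz":[1,0,0],"turn":[0,0,0]},{"jaw":0.52,"xyz":[1,0,0],"turn":[0,0,0]},{"jaw":0.52,"xyz":[1,0,0],"turn":[0,0,0]},{"jaw":0.52,"xyz":[1,0,0],"turn":[0,0,0]},{"jaw":0.52,"xyz":[0.71,0,0],"turn":[0,0,0]},{"jaw":0.52,"xyz":[0,0,0],"turn":[0,0,0]},{"jaw":0.52,"xyz":[0,0,1],"turn":[0,0,0]},{"jaw":0.52,"xyz":[0,0,1],"turn":[0,0,0]},{"jaw":0.52,"xyz":[0,0,0.5],"turn":[0,0,0]},{"jaw":0.52,"xyz":[0,0,0.2],"turn":[0,0,0]},{"jaw":0.52,"xyz":[0,0,0.06],"turn":[0,0,0]},{"jaw":0.52,"xyz":[0,0,0],"turn":[0,0,0]}]'
```

```text
clock: 10.4
tool_pos: [581.8, 285.8, 19.1]
tcp_rot: [1.0, 0.0, 0.0, -0.0]
contact_force: [0.2, 0.4, -0.9]
gripper_width: 0.528
finger_force: 22.1
```

```bash
python3 -m jog '[{"jaw":0.48,"xyz":[0,0,0],"turn":[0,0,0]},{"jaw":0.42,"xyz":[0,0,0],"turn":[0,0,0]},{"jaw":0.4,"xyz":[0,0,0],"turn":[0,0,0]},{"jaw":0.4,"xyz":[0,0,-0.5],"turn":[0,0,0]},{"jaw":0.3,"xyz":[0,0,-1],"turn":[0,0,0]},{"jaw":0.2,"xyz":[0,0,-1],"turn":[0,0,0]},{"jaw":0.2,"xyz":[0,0,-1],"turn":[0,0,0]},{"jaw":0.2,"xyz":[0,0,-1],"turn":[0,0,0]},{"jaw":0.2,"xyz":[0,0,-1],"turn":[0,0,0]},{"jaw":0.2,"xyz":[-1,-0.5,0],"turn":[0,0,0]},{"jaw":0.2,"xyz":[-1,-0.5,0],"turn":[0,0,0]},{"jaw":0.2,"xyz":[-1,-0.5,0],"turn":[0,0,0]},{"jaw":0.2,"xyz":[-1,-0.5,0],"turn":[0,0,0]},{"jaw":0.2,"xyz":[-1,-0.5,0],"turn":[0,0,0]},{"jaw":0.2,"xyz":[-0.44,-0.46,0],"turn":[0,0,0]},{"jaw":0.2,"xyz":[0,0,0],"turn":[0,0,0]},{"jaw":0.2,"xyz":[0,0,0],"turn":[0,0,0]}]'
python3 - <<'E'
from h import *
st(); p=shot('wrist'); print(*lids(p),sep='\n'); print(marks(p,'jar0',5)); cv2.imwrite('pics/w6.png',p['image'][:,:,::-1])
E
```

```text
clock: 12.1
tool_pos: [446.2, 359.9, 156.7]
tcp_rot: [1.0, 0.0, 0.0, -0.0]
contact_force: [0.2, 0.1, 0.1]
gripper_width: 0.799
finger_force: 0.0
t 12.1 tcp [446.2 359.9 156.7] w 0.799 F [0.2 0.1 0.1]
x [1.    0.001 0.001] y [ 0.001 -1.    -0.001] z [ 0.001  0.001 -1.   ]
([0, 91, 150, 183, 23919], [72.0, 182.0], [459.0, 521.9, 58.0])
[([448.0, 360.0], 0.96), ([581.0, 285.0], 0.66), ([352.0, 329.0], 0.62)]
```

View pics/w6.png

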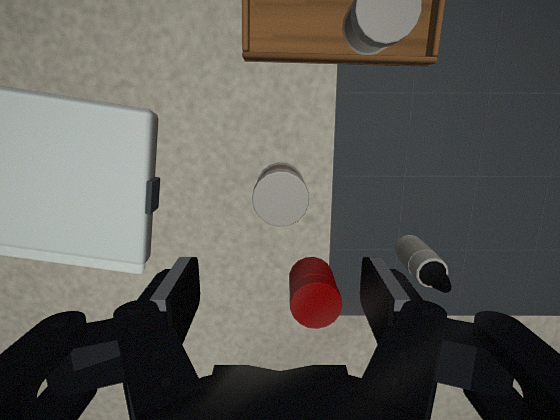

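One jar stands in the tray (388,15). The other lid is straight under the tool at (280,197), the dropper is at (425,265), and the red look-alike is untouched.

```bash
python3 -m jog '[{"jaw":0.2,"xyz":[0.04,0,1],"turn":[0,0,0]},{"jaw":0.2,"xyz":[0,0,1],"turn":[0,0,0]},{"jaw":0.2,"xyz":[0,0,1],"turn":[0,0,0]},{"jaw":0.2,"xyz":[0,0,1],"turn":[0,0,0]},{"jaw":0.2,"xyz":[0,0,1],"turn":[0,0,0]},{"jaw":0.2,"xyz":[0,0,0.7],"turn":[0,0,0]},{"jaw":0.3,"xyz":[0,0,0.06],"turn":[0,0,0]},{"jaw":0.38,"xyz":[0,0,0],"turn":[0,0,0]},{"jaw":0.42,"xyz":[0,0,0],"turn":[0,0,0]},{"jaw":0.44,"xyz":[0,0,0],"turn":[0,0,0]},{"jaw":0.46,"xyz":[0,0,0],"turn":[0,0,0]},{"jaw":0.48,"xyz":[0,0,0],"turn":[0,0,0]},{"jaw":0.52,"xyz":[0,0,0],"turn":[0,0,0]},{"jaw":0.52,"xyz":[0,0,0],"turn":[0,0,0]},{"jaw":0.52,"xyz":[0,0,0],"turn":[0,0,0]}]'
python3 -m jog '[{"jaw":0.52,"xyz":[0,0,-0.5],"turn":[0,0,0]},{"jaw":0.52,"xyz":[0,0,-1],"turn":[0,0,0]},{"jaw":0.52,"xyz":[0,0,-1],"turn":[0,0,0]},{"jaw":0.52,"xyz":[0,0,-1],"turn":[0,0,0]},{"jaw":0.52,"xyz":[0,0,-0.5],"turn":[0,0,0]},{"jaw":0.52,"xyz":[0.5,0.38,0],"turn":[0,0,0]},{"jaw":0.52,"xyz":[1,0.5,0],"turn":[0,0,0]},{"jaw":0.52,"xyz":[1,0,0],"turn":[0,0,0]},{"jaw":0.52,"xyz":[1,0,0],"turn":[0,0,0]},{"jaw":0.52,"xyz":[1,0,0],"turn":[0,0,0]},{"jaw":0.52,"xyz":[1,0,0],"turn":[0,0,0]},{"jaw":0.52,"xyz":[1,0,0],"turn":[0,0,0]},{"jaw":0.52,"xyz":[0.7,0,0],"turn":[0,0,0]},{"jaw":0.52,"xyz":[0,0,0],"turn":[0,0,0]}]'
```

```text
clock: 13.7
tool_pos: [447.3, 359.8, 13.2]
tcp_rot: [1.0, 0.0, 0.001, -0.0]
contact_force: [-1.6, -2.0, 6.8]
gripper_width: 0.527
finger_force: 20.3
clock: 15.1
tool_pos: [628.4, 335.8, 109.0]
tcp_rot: [1.0, -0.001, -0.001, 0.001]
contact_force: [0.2, 0.4, -1.4]
gripper_width: 0.521
finger_force: 20.9
```

```bash
python3 -m jog '[{"jaw":0.52,"xyz":[0,0,1],"turn":[0,0,0]},{"jaw":0.52,"xyz":[0,0,1],"turn":[0,0,0]},{"jaw":0.52,"xyz":[0,0,1],"turn":[0,0,0]},{"jaw":0.52,"xyz":[0,0,0.4],"turn":[0,0,0]},{"jaw":0.52,"xyz":[0,0,0.2],"turn":[0,0,0]},{"jaw":0.52,"xyz":[0,0,0],"turn":[0,0,0]}]'
```

```text
clock: 15.7
tool_pos: [626.7, 337.3, 21.7]
tcp_rot: [1.0, 0.0, -0.0, 0.0]
contact_force: [-0.0, 0.3, -2.0]
gripper_width: 0.525
finger_force: 20.9
```

```bash
python3 -m jog '[{"jaw":0.52,"xyz":[0,0,0.12],"turn":[0,0,0]},{"jaw":0.48,"xyz":[0,0,0],"turn":[0,0,0]},{"jaw":0.42,"xyz":[0,0,0],"turn":[0,0,0]},{"jaw":0.4,"xyz":[0,0,0],"turn":[0,0,0]},{"jaw":0.4,"xyz":[0,0,-0.5],"turn":[0,0,0]},{"jaw":0.3,"xyz":[0,0,-1],"turn":[0,0,0]},{"jaw":0.3,"xyz":[0,0,-1],"turn":[0,0,0]},{"jaw":0.3,"xyz":[0,0,-1],"turn":[0,0,0]},{"jaw":0.3,"xyz":[0,0,-1],"turn":[0,0,0]},{"jaw":0.3,"xyz":[0,0,-1],"turn":[0,0,0]},{"jaw":0.3,"xyz":[-1,0.4,0],"turn":[0,0,0]},{"jaw":0.3,"xyz":[-1,0.4,0],"turn":[0,0,0]},{"jaw":0.3,"xyz":[-1,0.4,0],"turn":[0,0,0]},{"jaw":0.3,"xyz":[-1,0.4,0],"turn":[0,0,0]},{"jaw":0.3,"xyz":[-1,0.4,0],"turn":[0,0,0]},{"jaw":0.3,"xyz":[-1,0.4,0],"turn":[0,0,0]},{"jaw":0.3,"xyz":[-1,0.4,0],"turn":[0,0,0]},{"jaw":0.3,"xyz":[-1,0.4,0],"turn":[0,0,0]},{"jaw":0.3,"xyz":[-1,0.4,0],"turn":[0,0,0]},{"jaw":0.3,"xyz":[-0.7,0.4,0],"turn":[0,0,0]}]'
python3 -m jog '[{"jaw":0.3,"xyz":[0,0,0],"turn":[0,0,0]},{"jaw":0.3,"xyz":[0,0,0],"turn":[0,0,0]}]'
python3 - <<'E'
from h import *
st(); p=shot('wrist'); cv2.imwrite('pics/w7.png',p['image'][:,:,::-1]); print(marks(p,'dropper0',0),spot_in(p,'dropper0')[:1],marks(p,'jar0',5))
im=p['image'].astype(int)
roi=im[100:260,200:360]; m=(roi.min(2)>110)&(roi.max(2)-roi.min(2)<30); r,c=np.nonzero(m); print(c.min()+200,c.max()+200,r.min()+100,r.max()+100)
E
```

```text
clock: 17.7
tool_pos: [383.3, 237.1, 157.9]
tcp_rot: [1.0, 0.0, 0.001, -0.001]
contact_force: [0.8, -0.0, 0.3]
gripper_width: 0.697
finger_force: 0.0
clock: 17.9
tool_pos: [385.0, 238.2, 158.0]
tcp_rot: [1.0, 0.0, 0.001, -0.001]
contact_force: [0.8, -0.5, 1.0]
gripper_width: 0.698
finger_force: 0.0
t 17.9 tcp [385.  238.2 158. ] w 0.698 F [ 0.8 -0.5  1. ]
x [1.    0.001 0.002] y [ 0.001 -1.    -0.002] z [ 0.002  0.002 -1.   ]
[([382.0, 234.0], 0.69)] [{'xy': [535.4, 68.6], 'conf': 0.69}] [([352.0, 327.0], 0.64)]
200 304 100 258
```

```bash
python3 - <<'E'
from h import *
T=toolT(); p=shot('wrist'); im=cv2.imread('pics/w7.png')[120:260,220:340]; cv2.imwrite('pics/w7c.png',cv2.resize(im,None,fx=4,fy=4,interpolation=cv2.INTER_CUBIC))
for z in(0,60,86): print(z,pix(p,(384.5,238,z)).round())
E
```

```text
0 [280. 185.]
60 [280. 200.]
86 [281. 208.]
```

View pics/w7c.png

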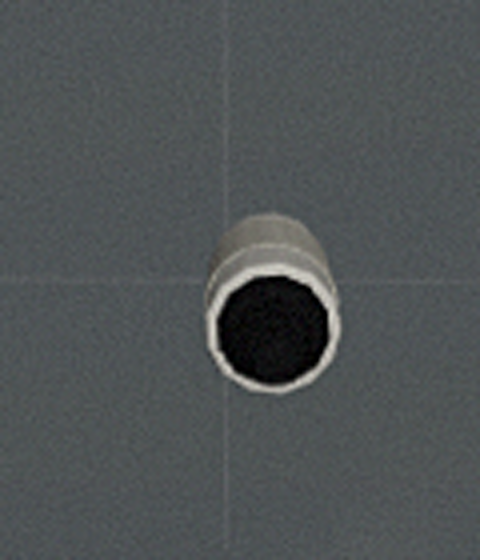

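The bottle's shoulder is at full-frame pixel (288,202) against the predicted (280,200), which puts it at about (383,232).

```bash
python3 -m jog '[{"jaw":0.3,"xyz":[-0.08,0.22,1],"turn":[0,0,0]},{"jaw":0.3,"xyz":[0,0,1],"turn":[0,0,0]},{"jaw":0.3,"xyz":[0,0,1],"turn":[0,0,0]},{"jaw":0.3,"xyz":[0,0,1],"turn":[0,0,0]},{"jaw":0.3,"xyz":[0,0,1],"turn":[0,0,0]},{"jaw":0.4,"xyz":[0,0,0.44],"turn":[0,0,0]},{"jaw":0.5,"xyz":[0,0,0],"turn":[0,0,0]},{"jaw":0.57,"xyz":[0,0,0],"turn":[0,0,0]},{"jaw":0.61,"xyz":[0,0,0],"turn":[0,0,0]},{"jaw":0.64,"xyz":[0,0,0],"turn":[0,0,0]},{"jaw":0.66,"xyz":[0,0,0],"turn":[0,0,0]},{"jaw":0.68,"xyz":[0,0,0],"turn":[0,0,0]},{"jaw":0.7,"xyz":[0,0,0],"turn":[0,0,0]},{"jaw":0.73,"xyz":[0,0,0],"turn":[0,0,0]},{"jaw":0.73,"xyz":[0,0,0],"turn":[0,0,0]},{"jaw":0.73,"xyz":[0,0,0],"turn":[0,0,0]}]' 20
```

```text
clock: 19.75
tool_pos: [382.7, 232.3, 21.2]
tcp_rot: [1.0, 0.0, 0.0, -0.0]
contact_force: [0.5, -0.5, 5.5]
gripper_width: 0.31
finger_force: 19.5
```

```bash
python3 -m jog '[{"jaw":0.73,"xyz":[0,0,-0.5],"turn":[0,0,0]},{"jaw":0.73,"xyz":[0,0,-1],"turn":[0,0,0]},{"jaw":0.73,"xyz":[0,0,-1],"turn":[0,0,0]},{"jaw":0.73,"xyz":[0,0,-1],"turn":[0,0,0]},{"jaw":0.73,"xyz":[0,0,-1],"turn":[0,0,0]},{"jaw":0.73,"xyz":[0,0,-1],"turn":[0,0,0]},{"jaw":0.73,"xyz":[0,0.5,-0.5],"turn":[0,0,0]}]'
python3 -m jog '[{"jaw":0.73,"xyz":[0.13,1,0],"turn":[0,0,0]},{"jaw":0.73,"xyz":[0.13,1,0],"turn":[0,0,0]},{"jaw":0.73,"xyz":[0.13,1,0],"turn":[0,0,0]},{"jaw":0.73,"xyz":[0.13,1,0],"turn":[0,0,0]},{"jaw":0.73,"xyz":[0.13,1,0],"turn":[0,0,0]},{"jaw":0.73,"xyz":[0.13,1,0],"turn":[0,0,0]},{"jaw":0.73,"xyz":[0.13,1,0],"turn":[0,0,0]},{"jaw":0.73,"xyz":[0.13,1,0],"turn":[0,0,0]},{"jaw":0.73,"xyz":[0.13,1,0],"turn":[0,0,0]},{"jaw":0.73,"xyz":[0.13,1,0],"turn":[0,0,0]},{"jaw":0.73,"xyz":[0.13,1,0],"turn":[0,0,0]},{"jaw":0.73,"xyz":[0.13,1,0],"turn":[0,0,0]},{"jaw":0.73,"xyz":[0.13,1,0],"turn":[0,0,0]},{"jaw":0.73,"xyz":[0.13,1,0],"turn":[0,0,0]},{"jaw":0.73,"xyz":[0.13,1,0],"turn":[0,0,0]},{"jaw":0.73,"xyz":[0.13,1,0],"turn":[0,0,0]},{"jaw":0.73,"xyz":[0.13,1,0],"turn":[0,0,0]},{"jaw":0.73,"xyz":[0.13,1,0],"turn":[0,0,0]},{"jaw":0.73,"xyz":[0,0,0],"turn":[0,0,0]},{"jaw":0.73,"xyz":[0,0,0],"turn":[0,0,0]}]'
python3 - <<'E'
from h import *
st(); p=shot('wrist'); print(marks(p,'rack_floor',4),marks(p,'figure',0),marks(p,'bar',0)); cv2.imwrite('pics/w8.png',p['image'][:,:,::-1])
E
```

```text
clock: 20.45
tool_pos: [383.2, 221.0, 172.6]
tcp_rot: [1.0, 0.001, 0.001, -0.002]
contact_force: [0.5, -0.6, -0.9]
gripper_width: 0.313
finger_force: 19.8
clock: 22.45
tool_pos: [440.3, -230.5, 169.9]
tcp_rot: [1.0, -0.001, -0.001, -0.0]
contact_force: [-0.0, -0.1, -0.6]
gripper_width: 0.311
finger_force: 19.9
t 22.45 tcp [ 440.3 -230.5  169.9] w 0.311 F [-0.  -0.1 -0.6]
x [ 1.    -0.001 -0.001] y [-0.001 -1.    -0.001] z [-0.001  0.001 -1.   ]
[([581.0, -307.0], 0.69)] [([429.0, -157.0], 0.88)] [([404.0, -314.0], 0.88)]
```

View pics/w8.png

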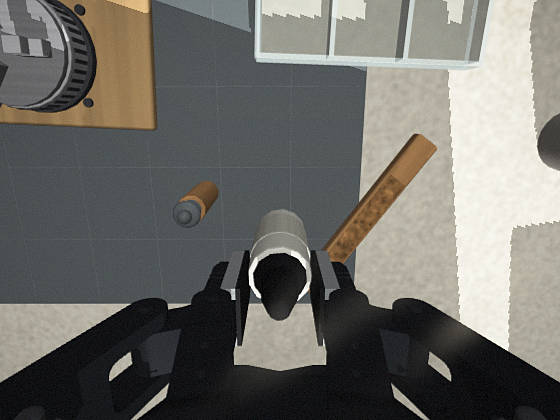

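The bottle is held upright at (280,275). The rack's near edge runs from (257,62) to (478,68) with dividers at x≈331 and 405. The figure is at (195,205) and the bar's far end at (423,142).

```bash
python3 - <<'E'
from h import *
p=shot('wrist')
for n,xy,z in(('rackL',(256,62),30),('rackR',(478,68),30),('divL',(331,62),30),('divR',(405,65),30),('bustTop',(187,214),90),('barA',(416,134),16),('barB',(437,151),16)): print(n,plane(p,xy,z).round(1))
E
```

```text
rackL [ 547.2 -209.3   30. ]
rackR [ 542.9 -394.9   30. ]
divL [ 547.3 -271.7   30. ]
divR [ 545.1 -333.6   30. ]
bustTop [ 432.9 -159.3   90. ]
barA [ 487.9 -354.1   16. ]
barB [ 472.4 -375.2   16. ]
```

```bash
python3 -m jog '[{"jaw":0.73,"xyz":[1,0.42,0],"turn":[0,0,0]},{"jaw":0.73,"xyz":[1,0,0],"turn":[0,0,0]},{"jaw":0.73,"xyz":[1,0,0],"turn":[0,0,0]},{"jaw":0.73,"xyz":[1,0,0],"turn":[0,0,0]},{"jaw":0.73,"xyz":[1,0,0],"turn":[0,0,0]},{"jaw":0.73,"xyz":[0.67,0,0],"turn":[0,0,0]},{"jaw":0.73,"xyz":[0,0,1],"turn":[0,0,0]},{"jaw":0.73,"xyz":[0,0,1],"turn":[0,0,0]},{"jaw":0.73,"xyz":[0,0,1],"turn":[0,0,0]},{"jaw":0.73,"xyz":[0,0,1],"turn":[0,0,0]},{"jaw":0.73,"xyz":[0,0,1],"turn":[0,0,0]},{"jaw":0.73,"xyz":[0,0,0.4],"turn":[0,0,0]},{"jaw":0.73,"xyz":[0,0,0.2],"turn":[0,0,0]},{"jaw":0.73,"xyz":[0,0,0],"turn":[0,0,0]},{"jaw":0.73,"xyz":[0,0,0],"turn":[0,0,0]}]'
```

```text
clock: 24.2
tool_pos: [583.6, -241.1, 31.9]
tcp_rot: [1.0, 0.0, 0.001, 0.0]
contact_force: [0.7, -0.0, -0.1]
gripper_width: 0.31
finger_force: 19.9
```

```bash
python3 -m jog '[{"jaw":0.73,"xyz":[0,0,0.16],"turn":[0,0,0]},{"jaw":0.73,"xyz":[0,0,0],"turn":[0,0,0]},{"jaw":0.69,"xyz":[0,0,0],"turn":[0,0,0]},{"jaw":0.66,"xyz":[0,0,0],"turn":[0,0,0]},{"jaw":0.63,"xyz":[0,0,0],"turn":[0,0,0]},{"jaw":0.6,"xyz":[0,0,0],"turn":[0,0,0]},{"jaw":0.6,"xyz":[0,0,-0.5],"turn":[0,0,0]},{"jaw":0.5,"xyz":[0,0,-1],"turn":[0,0,0]},{"jaw":0.5,"xyz":[0,0,-1],"turn":[0,0,0]},{"jaw":0.5,"xyz":[0,0,-1],"turn":[0,0,0]},{"jaw":0.5,"xyz":[0,0,-1],"turn":[0,0,0]},{"jaw":0.5,"xyz":[0,0,-1],"turn":[0,0,0]},{"jaw":0.5,"xyz":[0,0,-1],"turn":[0,0,0]},{"jaw":0.5,"xyz":[0,0,-1],"turn":[0,0,0]}]'
python3 -m jog '[{"jaw":0.8,"xyz":[-0.53,-1,0],"turn":[0,0,0]},{"jaw":1,"xyz":[-0.53,-1,0],"turn":[0,0,0]},{"jaw":1,"xyz":[-0.53,-1,0],"turn":[0,0,0]},{"jaw":1,"xyz":[-0.53,-1,0],"turn":[0,0,0]},{"jaw":1,"xyz":[-0.53,-1,0],"turn":[0,0,0]},{"jaw":1,"xyz":[-0.53,-1,0],"turn":[0,0,0]},{"jaw":1,"xyz":[-0.53,-1,0],"turn":[0,0,0]},{"jaw":1,"xyz":[-0.53,-1,0],"turn":[0,0,0]},{"jaw":1,"xyz":[-0.53,-0.84,0],"turn":[0,0,0]},{"jaw":1,"xyz":[-0.53,0,0],"turn":[0,0,0]},{"jaw":1,"xyz":[0,0,0],"turn":[0,0,0]},{"jaw":1,"xyz":[0,0,0],"turn":[0,0,0]}]'
python3 - <<'E'
from h import *
st(); p=shot('wrist'); print(marks(p,'chuck_face',52),marks(p,'lever_grip',34),marks(p,'jaw0',52,4),marks(p,'rest_mid',88)); cv2.imwrite('pics/w9.png',p['image'][:,:,::-1])
for n in('top','scene'):
  q=shot(n); print(marks(q,'dropper0',4),marks(q,'jar0',5,4))
E
```

```text
clock: 25.6
tool_pos: [582.5, -241.0, 216.4]
tcp_rot: [1.0, 0.0, 0.001, 0.0]
contact_force: [0.5, 0.3, 0.3]
gripper_width: 0.502
finger_force: 0.0
clock: 26.8
tool_pos: [450.4, -20.4, 214.8]
tcp_rot: [1.0, -0.0, 0.001, -0.0]
contact_force: [0.6, 0.6, 0.1]
gripper_width: -0.0
finger_force: 0.0
t 26.8 tcp [450.4 -20.4 214.8] w -0.0 F [0.6 0.6 0.1]
x [ 1.    -0.     0.002] y [-0. -1. -0.] z [ 0.002  0.    -1.   ]
[([555.0, -22.0], 0.88)] [([481.0, 42.0], 0.67)] [([551.0, -32.0], 0.87), ([567.0, -15.0], 0.72), ([544.0, -17.0], 0.56)] []
[([594.0, -238.0], 0.55)] [([357.0, 343.0], 0.65), ([622.0, 340.0], 0.51), ([594.0, 292.0], 0.46)]
[([591.0, -238.0], 0.63)] [([630.0, 337.0], 0.78), ([583.0, 288.0], 0.6), ([363.0, 327.0], 0.49)]
```

View pics/w9.png

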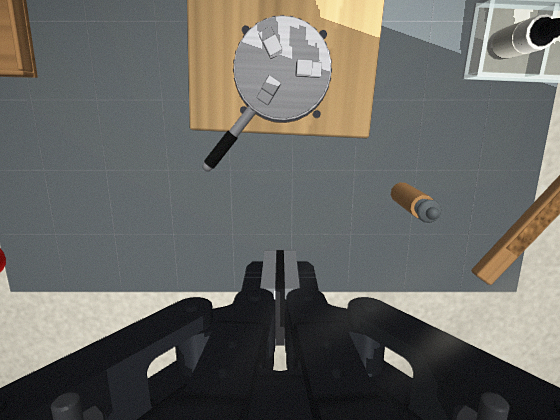

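The chuck face is centred near (282,67), with jaws at about (270,92), (309,68) and (270,42). The lever runs to its tip at (208,167). The board's front corners are at (190,128) and (369,136), and the dropper is upright in the left rack bay at (520,40). The figure is at (412,200) and the bar's near end at (483,275).

```bash
python3 - <<'E'
from h import *
p=shot('wrist')
im=p['image']; g=cv2.cvtColor(im,cv2.COLOR_RGB2GRAY)
A=plane(p,(190,128.5),12);B=plane(p,(369.5,136.5),12)
e=A-B; print(A,B,np.linalg.norm(e)); yaw=np.arctan2(e[1],e[0])-np.pi/2; print('yaw',yaw)
u=np.array([np.cos(yaw),np.sin(yaw)]); C=(A+B)[:2]/2+60*u; print('chuck from board',C)
for n,xy,z in(('face',(282,66.5),52),('tip',(207,168),34),('leverroot',(250,111),34),('rubber mid',(221.5,149),38),('bustTop',(429,210),88),('dowelfoot-ish',(398,190),3),('barEnd1',(473,271),16),('barEnd2',(492,284),16)): print(n,plane(p,xy,z).round(1))
c=cv2.HoughCircles(cv2.medianBlur(g,5)[0:140,200:360],cv2.HOUGH_GRADIENT,1,50,param1=100,param2=15,minRadius=40,maxRadius=56); print(c)
E
```

```text
[499.63658162  73.9850067   12.        ] [ 491.56859134 -113.99564301   12.        ] 188.1537061356798
yaw -0.042892935205526506
chuck from board [555.54740082 -22.57810519]
face [555.6 -21.6  52. ]
tip [461.6  53.9  34. ]
leverroot [517.3   9.2  34. ]
rubber mid [481.1  37.8  38. ]
bustTop [ 432.8 -152.    88. ]
dowelfoot-ish [ 432.1 -152.3    3. ]
barEnd1 [ 339.3 -243.2   16. ]
barEnd2 [ 322.7 -267.9   16. ]
[[[83.5 67.5 51. ]]]
```

```bash
python3 - <<'E'
from h import *
C=np.array([555.5,-22]); T=toolT(); print(T[:3,3])
def P(th,off=23,r=96):
    t=np.radians(th); return C+r*np.array([np.cos(t),np.sin(t)])-off*np.array([-np.sin(t),np.cos(t)])
prev=T[:2,3]
for th,o in[(141,40)]+[(t,23) for t in(141,151,161,171,181,191,201,211,221,231,240)]+[(240,45)]:
    q=P(th,o); d=(q-prev)/25*[1,-1]; print(th,q.round(1),d.round(2)); prev=q
E
```

```text
[450.12391396 -20.0315355  213.98816593]
141 [506.1  69.5] [ 2.24 -3.58]
141 [495.4  56.3] [-0.43  0.53]
151 [482.7  44.7] [-0.51  0.47]
161 [472.2  31. ] [-0.42  0.55]
171 [464.3  15.7] [-0.32  0.61]
181 [459.1  -0.7] [-0.21  0.66]
191 [456.9 -17.7] [-0.09  0.68]
201 [457.6 -34.9] [0.03 0.69]
211 [461.4 -51.7] [0.15 0.67]
221 [468.  -67.6] [0.26 0.64]
231 [477.2 -82.1] [0.37 0.58]
240 [487.6 -93.6] [0.41 0.46]
240 [468.5 -82.6] [-0.76 -0.44]
```

```bash
python3 -m jog '[{"jaw":1,"xyz":[0.56,-0.9,0],"turn":[0,0,0]},{"jaw":1,"xyz":[0.56,-0.9,0],"turn":[0,0,0]},{"jaw":1,"xyz":[0.56,-0.9,0],"turn":[0,0,0]},{"jaw":1,"xyz":[0.56,-0.88,0],"turn":[0,0,0]},{"jaw":1,"xyz":[0,0,1],"turn":[0,0,0]},{"jaw":1,"xyz":[0,0,1],"turn":[0,0,0]},{"jaw":1,"xyz":[0,0,1],"turn":[0,0,0]},{"jaw":1,"xyz":[0,0,1],"turn":[0,0,0]},{"jaw":1,"xyz":[0,0,1],"turn":[0,0,0]},{"jaw":1,"xyz":[0,0,1],"turn":[0,0,0]},{"jaw":1,"xyz":[0,0,1],"turn":[0,0,0]},{"jaw":1,"xyz":[0,0,0.7],"turn":[0,0,0]},{"jaw":1,"xyz":[0,0,0],"turn":[0,0,0]},{"jaw":1,"xyz":[0,0,0],"turn":[0,0,0]}]'
python3 -m jog '[{"jaw":1,"xyz":[-0.43,0.53,0],"turn":[0,0,0]},{"jaw":1,"xyz":[-0.51,0.47,0],"turn":[0,0,0]},{"jaw":1,"xyz":[0,0,0],"turn":[0,0,0]}]'
python3 -m jog '[{"jaw":1,"xyz":[-0.42,0.55,0],"turn":[0,0,0]},{"jaw":1,"xyz":[-0.32,0.61,0],"turn":[0,0,0]},{"jaw":1,"xyz":[0,0,0],"turn":[0,0,0]}]'
```

```text
clock: 28.8
tool_pos: [506.5, 69.6, 21.8]
tcp_rot: [1.0, 0.0, 0.0, 0.0]
contact_force: [-0.2, 0.6, 0.6]
gripper_width: -0.001
finger_force: 0.0
clock: 29.1
tool_pos: [480.5, 42.9, 22.5]
tcp_rot: [1.0, -0.001, -0.0, -0.0]
contact_force: [0.4, 0.5, -1.7]
gripper_width: -0.003
finger_force: 0.0
clock: 29.4
tool_pos: [462.1, 13.5, 21.7]
tcp_rot: [1.0, -0.001, -0.001, 0.0]
contact_force: [-0.5, 0.3, 0.1]
gripper_width: -0.004
finger_force: 0.0
```

```bash
python3 - <<'E'
from h import *
for n in('wrist','top','scene'):
    p=shot(n); print(n,marks(p,'lever_grip',34),[s for s in spot_in(p,'lever_grip')[:2]],marks(p,'jaw0',52))
    if n=='wrist': cv2.imwrite('pics/w10.png',p['image'][:,:,::-1])
E
```

```text
wrist [([480.0, 39.0], 0.88)] [{'xy': [257.1, 177.6], 'conf': 0.95}] [([554.0, -33.0], 0.85), ([545.0, -16.0], 0.83), ([565.0, -16.0], 0.58)]
top [([402.0, -310.0], 0.75)] [] [([581.0, -293.0], 0.73)]
scene [([479.0, 33.0], 0.6), ([553.0, -24.0], 0.53)] [{'xy': [287.5, 223.2], 'conf': 0.67}] [([609.0, -277.0], 0.71), ([543.0, -16.0], 0.54), ([565.0, -11.0], 0.45)]
```

View pics/w10.png

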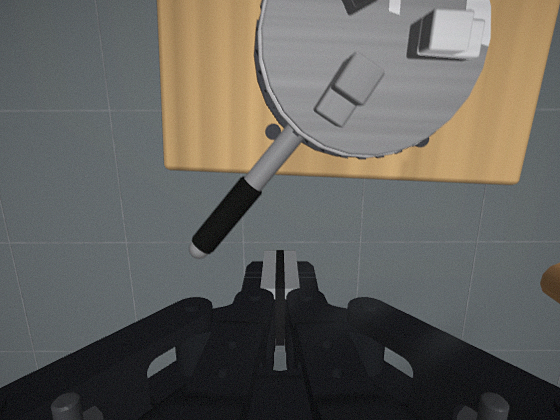

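The lever has not moved: grip still at (225,215), tip at (200,250). The fingers passed by it without turning it. I'll grip the bar slowly, as with the jar, and swing it while turning the tool.

```bash
python3 -m jog '[{"jaw":1,"xyz":[0,0,-1],"turn":[0,0,0]},{"jaw":0.7,"xyz":[0,0,-1],"turn":[0,0,0]},{"jaw":0.4,"xyz":[0.66,-0.91,0],"turn":[0,0,0]},{"jaw":0.4,"xyz":[0,0,0],"turn":[0,0,0.975]},{"jaw":0.4,"xyz":[0,0,0],"turn":[0,0,0.975]},{"jaw":0.4,"xyz":[0,0,0],"turn":[0,0,0.975]},{"jaw":0.4,"xyz":[0,0,0],"turn":[0,0,0.975]},{"jaw":0.4,"xyz":[0,0,0],"turn":[0,0,0.975]},{"jaw":0.4,"xyz":[0,0,0],"turn":[0,0,0]},{"jaw":0.4,"xyz":[0,0,0],"turn":[0,0,0]}]'
python3 - <<'E'
from h import *
st(); print(sensors.observe()['joints'].round(2)); p=shot('wrist'); print(marks(p,'lever_grip',34)); 
for r in(76,96,116): print(pix(p,(555.5-.777*r,-22+.629*r,34)).round())
cv2.imwrite('pics/w11.png',p['image'][:,:,::-1])
im=p['image'].astype(int).max(2); 
E
```

```text
clock: 31.0
tool_pos: [480.5, 38.3, 71.5]
tcp_rot: [0.943, -0.332, -0.0, 0.0]
contact_force: [0.4, 0.4, 0.5]
gripper_width: 0.598
finger_force: 0.0
t 31.0 tcp [480.5  38.3  71.5] w 0.598 F [0.4 0.4 0.5]
x [ 0.779 -0.627 -0.   ] y [-0.627 -0.779  0.   ] z [-0. -0. -1.]
[ 0.42  0.29 -0.51 -0.   -0.77  0.48]
[([481.0, 41.0], 0.71)]
[280. 190.]
[280. 221.]
[279. 250.]
```

```bash
python3 -m jog '[{"jaw":0.4,"xyz":[0,0,1],"turn":[0,0,0]},{"jaw":0.4,"xyz":[0,0,0.8],"turn":[0,0,0]},{"jaw":0.5,"xyz":[0,0,0.34],"turn":[0,0,0]},{"jaw":0.6,"xyz":[0,0,0],"turn":[0,0,0]},{"jaw":0.7,"xyz":[0,0,0],"turn":[0,0,0]},{"jaw":0.77,"xyz":[0,0,0],"turn":[0,0,0]},{"jaw":0.81,"xyz":[0,0,0],"turn":[0,0,0]},{"jaw":0.83,"xyz":[0,0,0],"turn":[0,0,0]},{"jaw":0.85,"xyz":[0,0,0],"turn":[0,0,0]},{"jaw":0.87,"xyz":[0,0,0],"turn":[0,0,0]},{"jaw":0.89,"xyz":[0,0,0],"turn":[0,0,0]},{"jaw":0.91,"xyz":[0,0,0],"turn":[0,0,0]},{"jaw":0.91,"xyz":[0,0,0],"turn":[0,0,0]}]' 25
```

```text
clock: 32.4
tool_pos: [480.6, 38.2, 18.0]
tcp_rot: [0.943, -0.334, -0.0, 0.0]
contact_force: [0.3, -0.5, -0.1]
gripper_width: 0.088
finger_force: 0.0
```

At 7.5 mm opening there is still no grip force, so the pads may ride higher above the TCP than I assumed. Lowering gently and watching the force will test that.

```bash
for i in 1 2 3 4 5; do python3 -m jog '[{"jaw":0.91,"xyz":[0,0,0.1],"turn":[0,0,0]},{"jaw":0.91,"xyz":[0,0,0],"turn":[0,0,0]}]' | egrep 'tool_pos|contact'; done
```

```text
tool_pos: [480.3, 38.2, 15.2]
contact_force: [0.3, -0.1, -0.3]
tool_pos: [480.3, 38.2, 12.7]
contact_force: [0.1, 0.0, 0.1]
tool_pos: [480.3, 38.2, 10.2]
contact_force: [-0.8, 0.3, -0.3]
tool_pos: [480.4, 38.2, 7.8]
contact_force: [-0.3, -0.7, -0.2]
tool_pos: [481.6, 38.7, 6.0]
contact_force: [-0.3, 0.1, 3.6]
```

Contact comes at TCP z ≈ 6 on a rod whose top is at 40, so the fingertips really sit about 33 mm behind the reported TCP. That also explains the jar. I'll use this offset from here on.

```bash
python3 -m jog '[{"jaw":0.91,"xyz":[0,0,-1],"turn":[0,0,0]},{"jaw":0.6,"xyz":[0,0,-0.2],"turn":[0,0,0]},{"jaw":0.5,"xyz":[0,0,0],"turn":[0,0,0]},{"jaw":0.5,"xyz":[0,0,0],"turn":[0,0,0]},{"jaw":0.5,"xyz":[0,0,0.5],"turn":[0,0,0]},{"jaw":0.5,"xyz":[0,0,0.5],"turn":[0,0,0]},{"jaw":0.5,"xyz":[0,0,0.4],"turn":[0,0,0]},{"jaw":0.5,"xyz":[0,0,0.3],"turn":[0,0,0]},{"jaw":0.5,"xyz":[0,0,0.2],"turn":[0,0,0]},{"jaw":0.5,"xyz":[0,0,0],"turn":[0,0,0]}]'
python3 -m jog '[{"jaw":0.65,"xyz":[0,0,0],"turn":[0,0,0]},{"jaw":0.75,"xyz":[0,0,0],"turn":[0,0,0]},{"jaw":0.8,"xyz":[0,0,0],"turn":[0,0,0]},{"jaw":0.83,"xyz":[0,0,0],"turn":[0,0,0]},{"jaw":0.86,"xyz":[0,0,0],"turn":[0,0,0]},{"jaw":0.88,"xyz":[0,0,0],"turn":[0,0,0]},{"jaw":0.9,"xyz":[0,0,0],"turn":[0,0,0]},{"jaw":0.92,"xyz":[0,0,0],"turn":[0,0,0]},{"jaw":0.92,"xyz":[0,0,0],"turn":[0,0,0]}]' 25
```

```text
clock: 34.4
tool_pos: [480.1, 38.1, -12.8]
tcp_rot: [0.943, -0.334, -0.001, 0.001]
contact_force: [-0.8, -0.4, 0.0]
gripper_width: 0.497
finger_force: 0.0
clock: 35.3
tool_pos: [481.1, 38.7, -11.7]
tcp_rot: [0.943, -0.334, 0.0, -0.0]
contact_force: [0.8, 2.3, 2.5]
gripper_width: 0.102
finger_force: 24.4
```

```bash
python3 -m jog '[{"jaw":0.92,"xyz":[0.01,0.27,0],"turn":[0,0,-0.5]},{"jaw":0.92,"xyz":[0.01,0.27,0],"turn":[0,0,-0.5]},{"jaw":0.92,"xyz":[0.02,0.4,0],"turn":[0,0,-0.75]},{"jaw":0.92,"xyz":[0.02,0.4,0],"turn":[0,0,-0.75]},{"jaw":0.92,"xyz":[0,0,0],"turn":[0,0,0]}]'
python3 - <<'E'
from h import *
st(); p=shot('wrist'); m=marks(p,'lever_grip',34); print(m); print([np.degrees(np.arctan2(q[0][1]+22,q[0][0]-555.5)) for q in m])
E
```

```text
clock: 35.8
tool_pos: [464.0, 8.2, -11.7]
tcp_rot: [0.986, -0.165, -0.0, 0.0]
contact_force: [0.1, -2.7, 2.4]
gripper_width: 0.105
finger_force: 24.7
t 35.8 tcp [464.    8.2 -11.7] w 0.105 F [ 0.1 -2.7  2.4]
x [ 0.945 -0.326 -0.   ] y [-0.326 -0.945  0.001] z [-0.    -0.001 -1.   ]
[([463.0, 9.0], 0.64)]
[np.float64(161.47218937911256)]
```

```bash
python3 -m jog '[{"jaw":0.92,"xyz":[0.03,0.5,0],"turn":[0,0,-0.95]},{"jaw":0.92,"xyz":[0.03,0.5,0],"turn":[0,0,-0.95]},{"jaw":0.92,"xyz":[0.03,0.5,0],"turn":[0,0,-0.95]},{"jaw":0.92,"xyz":[0.03,0.5,0],"turn":[0,0,-0.95]},{"jaw":0.92,"xyz":[0.03,0.5,0],"turn":[0,0,-0.95]},{"jaw":0.92,"xyz":[0.03,0.5,0],"turn":[0,0,-0.95]},{"jaw":0.92,"xyz":[0.03,0.5,0],"turn":[0,0,-0.95]},{"jaw":0.92,"xyz":[0.03,0.5,0],"turn":[0,0,-0.95]},{"jaw":0.92,"xyz":[0.03,0.5,0],"turn":[0,0,-0.95]},{"jaw":0.92,"xyz":[0.03,0.5,0],"turn":[0,0,-0.95]},{"jaw":0.92,"xyz":[0,0,0],"turn":[0,0,0]},{"jaw":0.92,"xyz":[0,0,0],"turn":[0,0,0]}]'
python3 - <<'E'
from h import *
st(); p=shot('wrist'); m=marks(p,'lever_grip',34); print(m); print([np.degrees(np.arctan2(q[0][1]+22,q[0][0]-555.5)) for q in m]); print(marks(p,'jaw0',52,4),sensors.observe()['joints'].round(2))
E
```

```text
clock: 37.1
tool_pos: [501.6, -102.5, -11.7]
tcp_rot: [0.879, 0.476, -0.001, 0.0]
contact_force: [0.5, -7.5, 3.6]
gripper_width: 0.11
finger_force: 25.1
t 37.1 tcp [ 501.6 -102.5  -11.7] w 0.11 F [ 0.5 -7.5  3.6]
x [ 0.547  0.837 -0.002] y [ 0.837 -0.547  0.   ] z [-0.001 -0.001 -1.   ]
[([501.0, -102.0], 0.59)]
[np.float64(-124.26464777191768)]
[([538.0, -12.0], 0.71), ([553.0, -43.0], 0.58)] [ 0.12  0.46 -0.52  0.   -0.59  2.44]
```

```bash
python3 -m jog '[{"jaw":0.85,"xyz":[0,0,0],"turn":[0,0,0]},{"jaw":0.7,"xyz":[0,0,0],"turn":[0,0,0]},{"jaw":0.5,"xyz":[0,0,0],"turn":[0,0,0]},{"jaw":0.5,"xyz":[0,0,-0.5],"turn":[0,0,0]},{"jaw":0.5,"xyz":[0,0,-1],"turn":[0,0,0]},{"jaw":0.5,"xyz":[0,0,-1],"turn":[0,0,0]},{"jaw":0.5,"xyz":[0,0,-1],"turn":[0,0,0]},{"jaw":0.5,"xyz":[0,0,-1],"turn":[0,0,0]},{"jaw":0.3,"xyz":[0,0,0],"turn":[0,0,0.8875]},{"jaw":0.3,"xyz":[0,0,0],"turn":[0,0,0.8875]},{"jaw":0.3,"xyz":[0,0,0],"turn":[0,0,0.8875]},{"jaw":0.3,"xyz":[0,0,0],"turn":[0,0,0.8875]},{"jaw":0.3,"xyz":[0,0,0],"turn":[0,0,0.8875]},{"jaw":0.3,"xyz":[0,0,0],"turn":[0,0,0.8875]},{"jaw":0.3,"xyz":[0,0,0],"turn":[0,0,0.8875]},{"jaw":0.3,"xyz":[0,0,0],"turn":[0,0,0.8875]},{"jaw":0.3,"xyz":[0,0,0],"turn":[0,0,0]}]'
python3 -m jog '[{"jaw":0.3,"xyz":[-0.9,0.66,-0.5],"turn":[0,0,0]},{"jaw":0.3,"xyz":[-0.9,0.66,-0.5],"turn":[0,0,0]},{"jaw":0.3,"xyz":[-0.98,0.66,0],"turn":[0,0,0]},{"jaw":0.3,"xyz":[0,0,0],"turn":[0,0,0]},{"jaw":0.3,"xyz":[0,0,0],"turn":[0,0,0]}]'
python3 - <<'E'
from h import *
st(); p=shot('wrist'); print(marks(p,'figure',0),marks(p,'chuck_face',52)); 
for z in(0,64,92): print(pix(p,(432,-152,z)).round())
im=p['image'][100:290,200:360,::-1]; w=p['image'][:,:,::-1].copy()
cv2.imwrite('pics/w12.png',cv2.resize(w,(800,600),interpolation=cv2.INTER_CUBIC))
E
```

```text
clock: 38.95
tool_pos: [501.3, -100.8, 100.3]
tcp_rot: [1.0, 0.002, -0.0, -0.0]
contact_force: [0.8, 0.4, -0.1]
gripper_width: 0.701
finger_force: 0.0
clock: 39.45
tool_pos: [432.1, -151.0, 125.7]
tcp_rot: [1.0, 0.002, 0.0, 0.0]
contact_force: [0.4, 0.1, -0.7]
gripper_width: 0.698
finger_force: 0.0
t 39.45 tcp [ 432.1 -151.   125.7] w 0.698 F [ 0.4  0.1 -0.7]
x [1.    0.005 0.001] y [ 0.005 -1.     0.   ] z [ 0.001 -0.    -1.   ]
[([430.0, -157.0], 0.75), ([551.0, -22.0], 0.61)] []
[281. 191.]
[282. 211.]
[282. 224.]
```

View pics/w12.png

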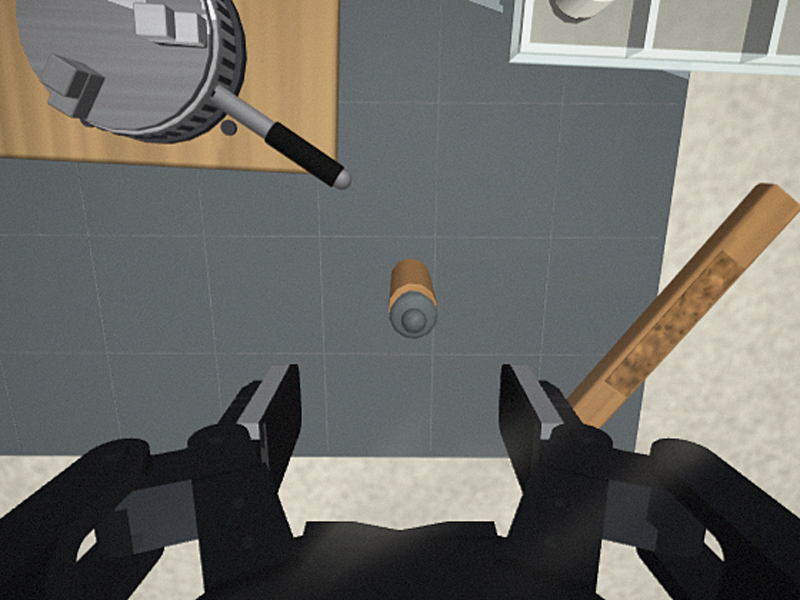

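The bust's head is at full-frame (289,224) against the predicted (282,224), so the figure stands at about (431,-157). The lever has moved to the -y side, the jaws are apart, and the bar lies at upper right.

```bash
python3 -m jog '[{"jaw":0.3,"xyz":[-0.04,0.24,1],"turn":[0,0,0]},{"jaw":0.3,"xyz":[0,0,1],"turn":[0,0,0]},{"jaw":0.3,"xyz":[0,0,1],"turn":[0,0,0]},{"jaw":0.3,"xyz":[0,0,1],"turn":[0,0,0]},{"jaw":0.3,"xyz":[0,0,0],"turn":[0,0,0]}]' | egrep 'tool_pos|contact'; for i in 1 2 3 4 5; do python3 -m jog '[{"jaw":0.3,"xyz":[0,0,0.1],"turn":[0,0,0]},{"jaw":0.3,"xyz":[0,0,0.1],"turn":[0,0,0]}]' | egrep 'tool_pos|contact'; done
```

```text
tool_pos: [429.1, -156.4, 22.6]
contact_force: [-0.4, 0.2, -0.6]
tool_pos: [432.6, -156.8, 21.5]
contact_force: [-1.1, 0.8, 0.3]
tool_pos: [431.9, -156.8, 16.2]
contact_force: [0.5, 0.2, -0.4]
tool_pos: [431.4, -156.9, 10.6]
contact_force: [0.1, 0.3, 0.0]
tool_pos: [431.2, -156.9, 5.4]
contact_force: [0.2, -0.3, 0.7]
tool_pos: [431.2, -156.9, 0.3]
contact_force: [-0.2, -0.7, -0.7]
```

```bash
python3 -m jog '[{"jaw":0.45,"xyz":[0,0,0],"turn":[0,0,0]},{"jaw":0.55,"xyz":[0,0,0],"turn":[0,0,0]},{"jaw":0.62,"xyz":[0,0,0],"turn":[0,0,0]},{"jaw":0.66,"xyz":[0,0,0],"turn":[0,0,0]},{"jaw":0.69,"xyz":[0,0,0],"turn":[0,0,0]},{"jaw":0.71,"xyz":[0,0,0],"turn":[0,0,0]},{"jaw":0.73,"xyz":[0,0,0],"turn":[0,0,0]},{"jaw":0.75,"xyz":[0,0,0],"turn":[0,0,0]},{"jaw":0.77,"xyz":[0,0,0],"turn":[0,0,0]},{"jaw":0.79,"xyz":[0,0,0],"turn":[0,0,0]},{"jaw":0.79,"xyz":[0,0,0],"turn":[0,0,0]}]' 25
python3 - <<'E'
from h import *
st(); p=shot('wrist'); cv2.imwrite('pics/w13.png',p['image'][:,:,::-1]); print(pix(p,(431.2,-157,92)),pix(p,(431.2,-157,64)))
E
```

```text
clock: 42.2
tool_pos: [431.3, -156.9, 0.7]
tcp_rot: [1.0, 0.002, 0.0, 0.0]
contact_force: [0.2, 0.1, 2.1]
gripper_width: 0.269
finger_force: 24.6
t 42.2 tcp [ 431.3 -156.9    0.7] w 0.269 F [0.2 0.1 2.1]
x [1.    0.004 0.   ] y [ 0.004 -1.     0.   ] z [ 0. -0. -1.]
[282.4892661  363.07368107] [281.80723548 308.38684918]
```

View pics/w13.png

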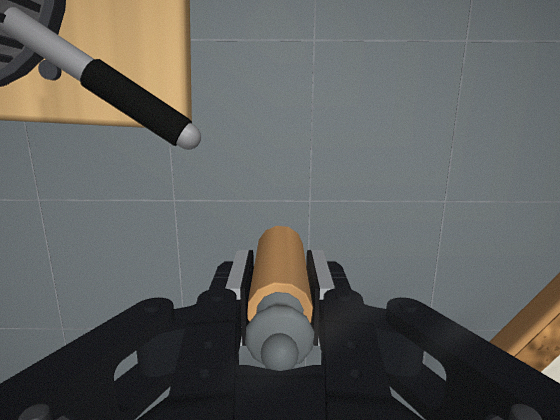

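The dowel is held squarely between the pads at (280,270), with the head at (280,350). That puts the figure about 2 mm ahead of the TCP.

```bash
python3 -m jog '[{"jaw":0.79,"xyz":[0,0,-0.4],"turn":[0,0,0]},{"jaw":0.79,"xyz":[0,0,-0.8],"turn":[0,0,0]},{"jaw":0.79,"xyz":[0,0,-0.9],"turn":[0,0,0]},{"jaw":0.79,"xyz":[0,0,-0.9],"turn":[0,0,0]},{"jaw":0.79,"xyz":[0,0,-0.9],"turn":[0,0,0]},{"jaw":0.79,"xyz":[0,0,-0.9],"turn":[0,0,0]},{"jaw":0.79,"xyz":[0.4,-0.38,0],"turn":[0,0,0]},{"jaw":0.79,"xyz":[0.7,-0.8,0],"turn":[0,0,0]},{"jaw":0.79,"xyz":[0.8,-0.9,0],"turn":[0,0,0]},{"jaw":0.79,"xyz":[0.8,-0.9,0],"turn":[0,0,0]},{"jaw":0.79,"xyz":[0.8,-0.9,0],"turn":[0,0,0]},{"jaw":0.79,"xyz":[0.8,-0.9,0],"turn":[0,0,0]},{"jaw":0.79,"xyz":[0.6,-0.6,0],"turn":[0,0,0]},{"jaw":0.79,"xyz":[0,0,0],"turn":[0,0,0]},{"jaw":0.79,"xyz":[0,0,0],"turn":[0,0,0]},{"jaw":0.79,"xyz":[0,0,0],"turn":[0,0,0]}]'
```

```text
clock: 43.85
tool_pos: [552.3, -22.3, 120.0]
tcp_rot: [1.0, 0.002, -0.001, 0.0]
contact_force: [-0.5, -0.3, 0.4]
gripper_width: 0.273
finger_force: 24.6
```

```bash
python3 -m jog '[{"jaw":0.79,"xyz":[0.04,0,0.8],"turn":[0,0,0]},{"jaw":0.79,"xyz":[0,0,0.8],"turn":[0,0,0]},{"jaw":0.79,"xyz":[0,0,0.6],"turn":[0,0,0]},{"jaw":0.79,"xyz":[0,0,0.3],"turn":[0,0,0]},{"jaw":0.79,"xyz":[0,0,0],"turn":[0,0,0]}]'| egrep 'tool_pos|contact'; for i in 1 2 3 4; do python3 -m jog '[{"jaw":0.79,"xyz":[0,0,0.05],"turn":[0,0,0]},{"jaw":0.79,"xyz":[0,0,0],"turn":[0,0,0]}]'| egrep 'tool_pos|contact'; done
```

```text
tool_pos: [553.1, -22.6, 57.2]
contact_force: [1.0, -0.9, -0.2]
tool_pos: [554.8, -22.0, 57.7]
contact_force: [-1.1, 0.4, -0.0]
tool_pos: [554.4, -21.9, 55.9]
contact_force: [0.1, 0.1, -0.5]
tool_pos: [554.2, -21.9, 54.2]
contact_force: [1.4, -0.1, -0.4]
tool_pos: [554.1, -21.9, 52.9]
contact_force: [-1.0, 0.0, -0.9]
```

```bash
for i in 1 2 3; do python3 -m jog '[{"jaw":0.79,"xyz":[0,0,0.03],"turn":[0,0,0]},{"jaw":0.79,"xyz":[0,0,0],"turn":[0,0,0]}]'| egrep 'tool_pos|contact'; done; python3 -m jog '[{"jaw":0.75,"xyz":[0,0,0],"turn":[0,0,0]},{"jaw":0.72,"xyz":[0,0,0],"turn":[0,0,0]},{"jaw":0.7,"xyz":[0,0,0],"turn":[0,0,0]},{"jaw":0.66,"xyz":[0,0,0],"turn":[0,0,0]},{"jaw":0.6,"xyz":[0,0,0],"turn":[0,0,0]},{"jaw":0.5,"xyz":[0,0,0],"turn":[0,0,0]},{"jaw":0.3,"xyz":[0,0,0],"turn":[0,0,0]},{"jaw":0.3,"xyz":[0,0,-0.5],"turn":[0,0,0]},{"jaw":0.3,"xyz":[0,0,-1],"turn":[0,0,0]},{"jaw":0.3,"xyz":[0,0,-1],"turn":[0,0,0]},{"jaw":0.3,"xyz":[0,0,-1],"turn":[0,0,0]},{"jaw":0.3,"xyz":[0,0,-1],"turn":[0,0,0]}]'
python3 -m jog '[{"jaw":0.3,"xyz":[-1,0,-1],"turn":[0,0,0]},{"jaw":0.3,"xyz":[-1,0,0],"turn":[0,0,0]},{"jaw":0.3,"xyz":[-1,0,0],"turn":[0,0,0]},{"jaw":0.3,"xyz":[0,0,0],"turn":[0,0,0]},{"jaw":0.3,"xyz":[0,0,0],"turn":[0,0,0]}]'
python3 - <<'E'
from h import *
st(); p=shot('wrist'); cv2.imwrite('pics/w14.png',p['image'][:,:,::-1]); print(marks(p,'figure',52),marks(p,'lever_grip',34)); print(*[(n,s['xy'],s['conf']) for n in('figure','jaw0') for s in spot_in(p,n)[:3]])
print([pix(p,(555.5,-22,z)).round() for z in(52,116,144)])
for n in('top','scene'): q=shot(n); print(marks(q,'figure',52),marks(q,'bar',0))
E
```

```text
tool_pos: [554.3, -22.0, 52.7]
contact_force: [-1.6, 0.4, 3.3]
tool_pos: [554.4, -22.0, 52.7]
contact_force: [-2.8, 0.6, 7.0]
tool_pos: [554.6, -22.0, 52.7]
contact_force: [-2.8, 0.2, 10.9]
clock: 46.95
tool_pos: [554.3, -22.0, 165.4]
tcp_rot: [1.0, 0.002, 0.001, -0.0]
contact_force: [-0.2, 0.2, -0.2]
gripper_width: 0.702
finger_force: 0.0
clock: 47.45
tool_pos: [479.6, -22.2, 189.6]
tcp_rot: [1.0, 0.002, 0.001, -0.0]
contact_force: [0.0, 0.3, 0.6]
gripper_width: 0.7
finger_force: 0.0
t 47.45 tcp [479.6 -22.2 189.6] w 0.7 F [0.  0.3 0.6]
x [1.    0.004 0.002] y [ 0.004 -1.    -0.   ] z [ 0.002  0.    -1.   ]
[([553.0, -20.0], 0.92), ([502.0, -97.0], 0.39)] [([499.0, -104.0], 0.79), ([579.0, -222.0], 0.4)]
('figure', [281.1, 102.4], 0.78) ('figure', [353.9, 154.2], 0.7) ('jaw0', [261.7, 66.5], 0.9) ('jaw0', [318.3, 105.3], 0.69) ('jaw0', [261.6, 131.5], 0.58)
[array([281., 101.]), array([281.,  98.]), array([281.,  96.])]
[] [([407.0, -316.0], 0.57)]
[([557.0, -24.0], 0.52)] [([531.0, -54.0], 0.73), ([403.0, -307.0], 0.58), ([532.0, -41.0], 0.36)]
```

The figure stands in the chuck, seen at (281,102) against the predicted (281,98). To tighten I'll grip the lever with the tool's x axis (camera side) pointing outwards, away from the bust.

```bash
python3 -m jog '[{"jaw":0.5,"xyz":[0.29,1,0],"turn":[0,0,0]},{"jaw":0.5,"xyz":[0.29,1,0],"turn":[0,0,0]},{"jaw":0.3,"xyz":[0.3,1,0],"turn":[0,0,0]},{"jaw":0.5,"xyz":[0,0.2,0],"turn":[0,0,0.96]},{"jaw":0.5,"xyz":[0,0,0],"turn":[0,0,0.96]},{"jaw":0.5,"xyz":[0,0,0],"turn":[0,0,0.96]},{"jaw":0.5,"xyz":[0,0,0],"turn":[0,0,0.96]},{"jaw":0.5,"xyz":[0,0,0],"turn":[0,0,0.96]},{"jaw":0.5,"xyz":[0,0,0],"turn":[0,0,0.96]},{"jaw":0.5,"xyz":[0,0,0],"turn":[0,0,0.96]},{"jaw":0.5,"xyz":[0,0,0],"turn":[0,0,0.96]},{"jaw":0.5,"xyz":[0,0,0],"turn":[0,0,0.96]},{"jaw":0.5,"xyz":[0,0,0],"turn":[0,0,0.96]},{"jaw":0.5,"xyz":[0,0,0],"turn":[0,0,0.96]},{"jaw":0.5,"xyz":[0,0,0],"turn":[0,0,0.96]},{"jaw":0.5,"xyz":[0,0,0],"turn":[0,0,0.96]},{"jaw":0.5,"xyz":[0,0,0],"turn":[0,0,0.96]},{"jaw":0.5,"xyz":[0,0,0],"turn":[0,0,0.96]},{"jaw":0.5,"xyz":[0,0,0],"turn":[0,0,0.96]},{"jaw":0.5,"xyz":[0,0,0],"turn":[0,0,0.04]}]'
python3 - <<'E'
from h import *
T=st(); d=np.array([502.5,-102.3,-11])-T[:3,3]; print('shift units',(T[:3,:3].T@d/25).round(2),'yaw',np.degrees(np.arctan2(T[1,0],T[0,0])),sensors.observe()['joints'].round(2))
E
```

```text
clock: 50.0
tool_pos: [501.6, -102.2, 188.2]
tcp_rot: [-0.477, 0.879, 0.0, -0.0]
contact_force: [0.0, 0.6, -0.8]
gripper_width: 0.499
finger_force: 0.0
t 50.0 tcp [ 501.6 -102.2  188.2] w 0.499 F [ 0.   0.6 -0.8]
x [-0.545 -0.839  0.   ] y [-0.839  0.545  0.   ] z [-0.  0. -1.]
shift units [-0.02 -0.04  7.97] yaw -123.00395962010325 [ 0.12  0.2  -0.28 -0.   -1.08 -0.69]
```

```bash
python3 -m jog '[{"jaw":0.5,"xyz":[0,0,1],"turn":[0,0,0]},{"jaw":0.5,"xyz":[0,0,1],"turn":[0,0,0]},{"jaw":0.5,"xyz":[0,0,1],"turn":[0,0,0]},{"jaw":0.5,"xyz":[0,0,1],"turn":[0,0,0]},{"jaw":0.5,"xyz":[0,0,1],"turn":[0,0,0]},{"jaw":0.5,"xyz":[0,0,1],"turn":[0,0,0]},{"jaw":0.5,"xyz":[0,0,0.7],"turn":[0,0,0]},{"jaw":0.5,"xyz":[0,0,0.6],"turn":[0,0,0]},{"jaw":0.5,"xyz":[0,0,0.4],"turn":[0,0,0]},{"jaw":0.5,"xyz":[0,0,0.27],"turn":[0,0,0]},{"jaw":0.5,"xyz":[0,0,0],"turn":[0,0,0]}]'
python3 -m jog '[{"jaw":0.65,"xyz":[0,0,0],"turn":[0,0,0]},{"jaw":0.75,"xyz":[0,0,0],"turn":[0,0,0]},{"jaw":0.8,"xyz":[0,0,0],"turn":[0,0,0]},{"jaw":0.83,"xyz":[0,0,0],"turn":[0,0,0]},{"jaw":0.86,"xyz":[0,0,0],"turn":[0,0,0]},{"jaw":0.88,"xyz":[0,0,0],"turn":[0,0,0]},{"jaw":0.9,"xyz":[0,0,0],"turn":[0,0,0]},{"jaw":0.92,"xyz":[0,0,0],"turn":[0,0,0]},{"jaw":0.92,"xyz":[0,0,0],"turn":[0,0,0]}]' 40
```

```text
clock: 51.1
tool_pos: [501.2, -102.2, -11.5]
tcp_rot: [-0.478, 0.879, 0.0, -0.001]
contact_force: [0.6, 0.0, 0.3]
gripper_width: 0.499
finger_force: 0.0
clock: 52.0
tool_pos: [501.7, -102.2, -10.7]
tcp_rot: [-0.477, 0.879, -0.0, 0.0]
contact_force: [-0.9, 0.1, 3.2]
gripper_width: 0.097
finger_force: 39.0
```

```bash
python3 -m jog '[{"jaw":0.92,"xyz":[-0.02,0.27,0],"turn":[0,0,0.5]},{"jaw":0.92,"xyz":[-0.03,0.5,0],"turn":[0,0,0.95]},{"jaw":0.92,"xyz":[-0.03,0.5,0],"turn":[0,0,0.95]},{"jaw":0.92,"xyz":[-0.03,0.5,0],"turn":[0,0,0.95]},{"jaw":0.92,"xyz":[-0.03,0.5,0],"turn":[0,0,0.95]},{"jaw":0.92,"xyz":[-0.03,0.5,0],"turn":[0,0,0.95]},{"jaw":0.92,"xyz":[-0.03,0.5,0],"turn":[0,0,0.95]},{"jaw":0.92,"xyz":[-0.03,0.5,0],"turn":[0,0,0.95]},{"jaw":0.92,"xyz":[-0.03,0.5,0],"turn":[0,0,0.95]},{"jaw":0.92,"xyz":[-0.03,0.5,0],"turn":[0,0,0.95]},{"jaw":0.92,"xyz":[-0.03,0.5,0],"turn":[0,0,0.95]},{"jaw":0.92,"xyz":[0,0,0],"turn":[0,0,0]},{"jaw":0.92,"xyz":[0,0,0],"turn":[0,0,0]}]'
cat >> h.py <<'E'
def lev():
    T=toolT(); o=sensors.observe(); v=T[:2,3]-[555.5,-22]; a=np.degrees(np.arctan2(v[1],v[0]))%360
    F=T[:3,:3].T@o['contact_force']; print('r',np.linalg.norm(v).round(1),'ang',a.round(1),'s',(4.34-0.043-np.radians(a)).round(3),'xaxis',(np.degrees(np.arctan2(T[1,0],T[0,0]))%360).round(1),'Ftool',F.round(1),'ff',o['finger_force'].round(1))
E
python3 -c "from h import *; lev()"
```

```text
clock: 53.3
tool_pos: [467.1, 15.0, -10.6]
tcp_rot: [0.198, 0.98, 0.001, 0.002]
contact_force: [4.0, 3.7, -0.4]
gripper_width: 0.097
finger_force: 39.1Traceback (most recent call last):
  File "<string>", line 1, in <module>
    from h import *; lev()
                     ~~~^^
  File "h.py", line 33, in lev
    F=T[:3,:3].T@o['contact_force']; print('r',np.linalg.norm(v).round(1),'ang',a.round(1),'s',(4.34-0.043-np.radians(a)).round(3),'xaxis',(np.degrees(np.arctan2(T[1,0],T[0,0]))%360).round(1),'Ftool',F.round(1),'ff',o['finger_force'].round(1))
                                                                                                                                                                                                                        ^^^^^^^^^^^^^^^^^^^^^^^
AttributeError: 'float' object has no attribute 'round'
```

```bash
sed -i "s/o\['finger_force'\].round(1)/round(float(o['finger_force']),1)/" h.py; python3 -m jog '[{"jaw":0.92,"xyz":[-0.01,0.27,0],"turn":[0,0,0.5]},{"jaw":0.92,"xyz":[-0.01,0.27,0],"turn":[0,0,0.5]},{"jaw":0.92,"xyz":[-0.01,0.27,0],"turn":[0,0,0.5]},{"jaw":0.92,"xyz":[0,0,0],"turn":[0,0,0]}]' >/dev/null; python3 -c "from h import *; lev()"; for i in 1 2 3; do python3 -m jog '[{"jaw":0.92,"xyz":[0,0.14,0],"turn":[0,0,0.25]},{"jaw":0.92,"xyz":[0,0,0],"turn":[0,0,0]},{"jaw":0.92,"xyz":[0,0,0],"turn":[0,0,0]}]'>/dev/null;  python3 -c "from h import *; lev()"; done
```

```text
r 95.7 ang 145.8 s 1.753 xaxis 145.1 Ftool [-3.4  1.1 -0.5] ff 39.4
r 95.7 ang 144.1 s 1.782 xaxis 143.2 Ftool [-6.2  0.7  0.5] ff 39.4
r 95.7 ang 142.1 s 1.817 xaxis 141.2 Ftool [-6.8  0.4 -0.1] ff 39.5
r 95.7 ang 140.2 s 1.849 xaxis 139.2 Ftool [-6.4 -1.2  0.2] ff 39.6
```

```bash
for i in 1 2 3 4; do python3 -m jog '[{"jaw":0.92,"xyz":[-0.02,0.14,0],"turn":[0,0,0.25]},{"jaw":0.92,"xyz":[0,0,0],"turn":[0,0,0]},{"jaw":0.92,"xyz":[0,0,0],"turn":[0,0,0]}]'>/dev/null;  python3 -c "from h import *; lev(); print(sensors.observe()['ft_torque'].round(2))"; done
```

```text
r 95.7 ang 138.6 s 1.878 xaxis 137.2 Ftool [-6.1 -2.6 -4.3] ff 40.1
[-1.53 -0.76  0.28]
r 95.7 ang 136.8 s 1.909 xaxis 135.2 Ftool [-3.4 -2.2 -5.6] ff 40.4
[-1.29 -0.26  0.3 ]
r 95.7 ang 135.1 s 1.94 xaxis 133.2 Ftool [-1.3 -2.7 -7.3] ff 40.9
[-0.98  0.34  0.35]
r 95.7 ang 133.4 s 1.969 xaxis 131.2 Ftool [ 0.7 -4.5 -7.9] ff 41.4
[-0.56  1.01  0.44]
```

```bash
for i in 1 2 3 4; do python3 -m jog '[{"jaw":0.92,"xyz":[0,0.14,-0.02],"turn":[0,0,0.18]},{"jaw":0.92,"xyz":[0,0,0],"turn":[0,0,0]},{"jaw":0.92,"xyz":[0,0,0],"turn":[0,0,0]}]'>/dev/null;  python3 -c "from h import *; lev(); print(sensors.observe()['ft_torque'].round(2))"; done
```

```text
r 95.7 ang 131.9 s 1.994 xaxis 129.7 Ftool [-0.7 -5.2 -7. ] ff 41.2
[-1.07  0.98  0.39]
r 95.7 ang 130.5 s 2.019 xaxis 128.2 Ftool [-1.7 -5.7 -4.6] ff 41.1
[-1.6   0.97  0.38]
r 95.8 ang 129.2 s 2.043 xaxis 126.8 Ftool [-3.  -6.7 -4.2] ff 41.0
[-1.94  0.99  0.41]
r 95.7 ang 127.8 s 2.066 xaxis 125.3 Ftool [-4.4 -7.8 -2. ] ff 40.9
[-2.44  1.12  0.43]
```

```bash
python3 -m jog '[{"jaw":0.92,"xyz":[0,0.16,0],"turn":[0,0,0.18]},{"jaw":0.92,"xyz":[0,0,0],"turn":[0,0,0]},{"jaw":0.92,"xyz":[0,0,0],"turn":[0,0,0]},{"jaw":0.92,"xyz":[0,0,0],"turn":[0,0,0]},{"jaw":0.92,"xyz":[0,0,0],"turn":[0,0,0]}]'>/dev/null; python3 -c "from h import *; lev()"
python3 -m jog '[{"jaw":0.88,"xyz":[0,0,0],"turn":[0,0,0]},{"jaw":0.8,"xyz":[0,0,0],"turn":[0,0,0]},{"jaw":0.6,"xyz":[0,0,0],"turn":[0,0,0]},{"jaw":0.5,"xyz":[0,0,0],"turn":[0,0,0]},{"jaw":0.5,"xyz":[0,0,-0.5],"turn":[0,0,0]},{"jaw":0.5,"xyz":[0,0,-1],"turn":[0,0,0]},{"jaw":0.5,"xyz":[0,0,-1],"turn":[0,0,0]},{"jaw":0.5,"xyz":[0,0,-1],"turn":[0,0,0]},{"jaw":0.5,"xyz":[0,0,-1],"turn":[0,0,0]},{"jaw":0.5,"xyz":[0,0,-1],"turn":[0,0,0]},{"jaw":0.5,"xyz":[0,0,-1],"turn":[0,0,0]},{"jaw":0.5,"xyz":[0,0,-1],"turn":[0,0,0]},{"jaw":0.5,"xyz":[0,0,0],"turn":[0,0,0]}]'
python3 - <<'E'
from h import *
st(); print(sensors.observe()['joints'].round(2))
for n in('scene','top'):
    p=shot(n); m=marks(p,'lever_grip',34); print(n,m,[round(float(4.297-np.arctan2(q[0][1]+22,q[0][0]-555.5)%6.283),2) for q in m],marks(p,'figure',52),marks(p,'bar',0),marks(p,'jar0',5,4))
    if n=='scene': cv2.imwrite('pics/s2.png',p['image'][:,:,::-1])
E
```

```text
r 95.7 ang 126.1 s 2.097 xaxis 123.8 Ftool [-5.4 -9.1 -5. ] ff 40.7
clock: 58.8
tool_pos: [509.0, 61.1, 182.3]
tcp_rot: [0.47, 0.883, 0.003, 0.003]
contact_force: [0.2, 0.4, -0.3]
gripper_width: 0.5
finger_force: 0.0
t 58.8 tcp [509.   61.1 182.3] w 0.5 F [ 0.2  0.4 -0.3]
x [-0.558  0.83  -0.002] y [0.83  0.558 0.008] z [ 0.008  0.003 -1.   ]
[ 0.44  0.2  -0.3   0.   -1.06 -2.99]
scene [([487.0, 40.0], 0.64)] [1.89] [([561.0, -17.0], 0.71)] [([415.0, -302.0], 0.65)] [([353.0, 326.0], 0.85), ([621.0, 334.0], 0.62), ([577.0, 293.0], 0.62)]
top [([488.0, 51.0], 0.63)] [1.98] [([557.0, -23.0], 0.55)] [([409.0, -317.0], 0.74)] [([617.0, 333.0], 0.57), ([580.0, 281.0], 0.48), ([583.0, -240.0], 0.29)]
```

Tightened, with 9 N at the lever and s≈2.1. Next comes the bar.

```bash
python3 -m jog '[{"jaw":0.3,"xyz":[0,0,0],"turn":[0,0,-0.82]},{"jaw":0.3,"xyz":[0,0,0],"turn":[0,0,-0.82]},{"jaw":0.3,"xyz":[0,0,0],"turn":[0,0,-0.81]},{"jaw":0.3,"xyz":[-0.365,-0.96,0],"turn":[0,0,0]},{"jaw":0.3,"xyz":[-0.365,-0.96,0],"turn":[0,0,0]},{"jaw":0.3,"xyz":[-0.365,-0.96,0],"turn":[0,0,0]},{"jaw":0.3,"xyz":[-0.365,-0.96,0],"turn":[0,0,0]},{"jaw":0.3,"xyz":[-0.365,-0.96,0],"turn":[0,0,0]},{"jaw":0.3,"xyz":[-0.365,-0.96,0],"turn":[0,0,0]},{"jaw":0.3,"xyz":[-0.365,-0.96,0],"turn":[0,0,0]},{"jaw":0.3,"xyz":[-0.365,-0.96,0],"turn":[0,0,0]},{"jaw":0.3,"xyz":[-0.365,-0.96,0],"turn":[0,0,0]},{"jaw":0.3,"xyz":[-0.365,-0.96,0],"turn":[0,0,0]},{"jaw":0.3,"xyz":[-0.365,-0.96,0],"turn":[0,0,0]},{"jaw":0.3,"xyz":[-0.365,-0.96,0],"turn":[0,0,0]},{"jaw":0.3,"xyz":[-0.365,-0.96,0],"turn":[0,0,0]},{"jaw":0.3,"xyz":[-0.365,-0.96,0],"turn":[0,0,0]},{"jaw":0.3,"xyz":[-0.365,-0.96,0],"turn":[0,0,0]},{"jaw":0.3,"xyz":[0,0,0],"turn":[0,0,0]},{"jaw":0.3,"xyz":[0,0,0],"turn":[0,0,0]}]'
python3 - <<'E'
from h import *
st(); p=shot('wrist'); cv2.imwrite('pics/w15.png',p['image'][:,:,::-1]); print(marks(p,'bar',0),spot_in(p,'bar')[:1])
im=p['image']; hsv=cv2.cvtColor(im,cv2.COLOR_RGB2HSV); m=((hsv[:,:,0]<25)&(hsv[:,:,1]>70)&(hsv[:,:,2]>50)).astype(np.uint8); m[240:]=0
n,l,s,c=cv2.connectedComponentsWithStats(m)
for i in range(1,n):
    if s[i,4]>500:
        cn=cv2.findContours((l==i).astype(np.uint8),0,1)[0][0]; r=cv2.minAreaRect(cn); print(s[i],r); print([plane(p,q,16).round(1).tolist() for q in cv2.boxPoints(r)])
E
```

```text
clock: 61.3
tool_pos: [401.7, -310.8, 178.2]
tcp_rot: [0.315, 0.949, 0.0, -0.0]
contact_force: [-0.2, 0.3, -0.3]
gripper_width: 0.7
finger_force: 0.0
t 61.3 tcp [ 401.7 -310.8  178.2] w 0.7 F [-0.2  0.3 -0.3]
x [-0.802  0.597  0.001] y [0.597 0.802 0.   ] z [-0.001  0.    -1.   ]
[([407.0, -311.0], 0.79)] [{'xy': [540.6, 157.7], 'conf': 0.26}]
[ 265   84   28  156 3829] ((278.61981201171875, 161.58871459960938), (155.28341674804688, 25.468517303466797), 88.9583740234375)
[[320.2, -266.9, 16.0], [333.6, -248.2, 16.0], [455.7, -334.0, 16.0], [440.7, -355.0, 16.0]]
[ 497   97   63  143 5119] ((528.0, 168.0), (142.0, 62.0), 90.0)
[[455.5, -103.4, 16.0], [489.2, -58.0, 16.0], [617.1, -116.8, 16.0], [579.5, -167.3, 16.0]]
```

```bash
python3 -m jog '[{"jaw":0.5,"xyz":[-0.13,-0.02,1],"turn":[0,0,-0.125]},{"jaw":0.5,"xyz":[0,0,1],"turn":[0,0,0]},{"jaw":0.5,"xyz":[0,0,1],"turn":[0,0,0]},{"jaw":0.5,"xyz":[0,0,1],"turn":[0,0,0]},{"jaw":0.5,"xyz":[0,0,1],"turn":[0,0,0]},{"jaw":0.5,"xyz":[0,0,1],"turn":[0,0,0]},{"jaw":0.5,"xyz":[0,0,0.8],"turn":[0,0,0]},{"jaw":0.5,"xyz":[0,0,0.6],"turn":[0,0,0]},{"jaw":0.5,"xyz":[0,0,0.5],"turn":[0,0,0]},{"jaw":0.5,"xyz":[0,0,0.3],"turn":[0,0,0]},{"jaw":0.5,"xyz":[0,0,0.12],"turn":[0,0,0]},{"jaw":0.5,"xyz":[0,0,0],"turn":[0,0,0]}]'
python3 -m jog '[{"jaw":0.6,"xyz":[0,0,0],"turn":[0,0,0]},{"jaw":0.66,"xyz":[0,0,0],"turn":[0,0,0]},{"jaw":0.69,"xyz":[0,0,0],"turn":[0,0,0]},{"jaw":0.71,"xyz":[0,0,0],"turn":[0,0,0]},{"jaw":0.73,"xyz":[0,0,0],"turn":[0,0,0]},{"jaw":0.75,"xyz":[0,0,0],"turn":[0,0,0]},{"jaw":0.77,"xyz":[0,0,0],"turn":[0,0,0]},{"jaw":0.8,"xyz":[0,0,0],"turn":[0,0,0]},{"jaw":0.8,"xyz":[0,0,0],"turn":[0,0,0]}]' 35
```

```text
clock: 62.65
tool_pos: [404.7, -312.8, -29.4]
tcp_rot: [0.305, 0.952, -0.0, -0.0]
contact_force: [-0.7, -0.1, 0.0]
gripper_width: 0.504
finger_force: 0.0
clock: 63.55
tool_pos: [404.6, -313.2, -29.0]
tcp_rot: [0.306, 0.952, -0.0, 0.0]
contact_force: [-0.2, 1.2, 5.0]
gripper_width: 0.274
finger_force: 35.0
```

```bash
python3 -m jog '[{"jaw":0.8,"xyz":[0,0,-0.5],"turn":[0,0,0]},{"jaw":0.8,"xyz":[0,0,-1],"turn":[0,0,0]},{"jaw":0.8,"xyz":[0,0,-1],"turn":[0,0,0]},{"jaw":0.8,"xyz":[0,0,-1],"turn":[0,0,0]},{"jaw":0.8,"xyz":[0,0,-1],"turn":[0,0,0]},{"jaw":0.8,"xyz":[0,0,-1],"turn":[0,0,0]},{"jaw":0.8,"xyz":[0,0,-1],"turn":[0,0,0]},{"jaw":0.8,"xyz":[0,0,-0.7],"turn":[0,0,0]},{"jaw":0.8,"xyz":[0,0,0],"turn":[0,0,0]}]' | grep -A9 tool_pos
python3 -m jog '[{"jaw":0.8,"xyz":[0,0,0],"turn":[0,0,-0.9]},{"jaw":0.8,"xyz":[0,0,0],"turn":[0,0,-0.9]},{"jaw":0.8,"xyz":[0,0,0],"turn":[0,0,-0.9]},{"jaw":0.8,"xyz":[0,0,0],"turn":[0,0,-0.9]},{"jaw":0.8,"xyz":[0,0,0],"turn":[0,0,-0.9]},{"jaw":0.8,"xyz":[0,0,0],"turn":[0,0,-0.9]},{"jaw":0.8,"xyz":[0,0,0],"turn":[0,0,-0.9]},{"jaw":0.8,"xyz":[0,0,0],"turn":[0,0,-0.9]},{"jaw":0.8,"xyz":[0,0,0],"turn":[0,0,-0.9]},{"jaw":0.8,"xyz":[0,0,0],"turn":[0,0,-0.9]},{"jaw":0.8,"xyz":[0,0,0],"turn":[0,0,-0.9]},{"jaw":0.8,"xyz":[0,0,0],"turn":[0,0,-0.9]},{"jaw":0.8,"xyz":[0,0,0],"turn":[0,0,-0.9]},{"jaw":0.8,"xyz":[0,0,0],"turn":[0,0,-0.9]},{"jaw":0.8,"xyz":[0,0,0],"turn":[0,0,-0.9]},{"jaw":0.8,"xyz":[0,0,0],"turn":[0,0,-0.9]},{"jaw":0.8,"xyz":[0,0,0],"turn":[0,0,-0.9]},{"jaw":0.8,"xyz":[0,0,0],"turn":[0,0,-0.1]},{"jaw":0.8,"xyz":[0,0,0],"turn":[0,0,0]}]' >/dev/null
python3 -m jog '[{"jaw":0.8,"xyz":[-0.6,-0.4,0],"turn":[0,0,0]},{"jaw":0.8,"xyz":[-0.95,-0.6,0],"turn":[0,0,0]},{"jaw":0.8,"xyz":[-0.95,-0.6,0],"turn":[0,0,0]},{"jaw":0.8,"xyz":[-0.95,-0.6,0],"turn":[0,0,0]},{"jaw":0.8,"xyz":[-0.95,-0.6,0],"turn":[0,0,0]},{"jaw":0.8,"xyz":[-0.95,-0.6,0],"turn":[0,0,0]},{"jaw":0.8,"xyz":[-0.95,-0.6,0],"turn":[0,0,0]},{"jaw":0.8,"xyz":[-0.95,-0.6,0],"turn":[0,0,0]},{"jaw":0.8,"xyz":[-0.95,-0.6,0],"turn":[0,0,0]},{"jaw":0.8,"xyz":[-0.95,-0.6,0],"turn":[0,0,0]},{"jaw":0.8,"xyz":[-0.95,-0.6,0],"turn":[0,0,0]},{"jaw":0.8,"xyz":[-0.95,-0.6,0],"turn":[0,0,0]},{"jaw":0.8,"xyz":[-0.65,-0.3,0],"turn":[0,0,0]},{"jaw":0.8,"xyz":[0,0,0],"turn":[0,0,0]},{"jaw":0.8,"xyz":[0,0,0],"turn":[0,0,0]}]'
python3 - <<'E'
from h import *
T=st(); print('yaw',np.degrees(np.arctan2(T[1,0],T[0,0])),sensors.observe()['joints'].round(2)); p=shot('wrist'); cv2.imwrite('pics/w16.png',p['image'][:,:,::-1]); print(marks(p,'rest_mid',88),marks(p,'stand',0),marks(p,'figure',52))
im=p['image']; hsv=cv2.cvtColor(im,cv2.COLOR_RGB2HSV)
for y in range(130,420,12): print(y,''.join('#' if (h<20 and s>120 and v<140) else '+' if (h<25 and s>70) else '.' for h,s,v in hsv[y,::5].tolist()))
E
```

```text
tool_pos: [405.7, -313.6, 152.6]
tcp_rot: [0.306, 0.952, -0.0, 0.003]
contact_force: [0.1, -0.3, -1.7]
gripper_width: 0.274
finger_force: 34.5
clock: 67.85
tool_pos: [598.3, -28.4, 149.9]
tcp_rot: [-0.692, 0.722, 0.001, -0.001]
contact_force: [-0.1, -0.4, -0.8]
gripper_width: 0.269
finger_force: 34.5
t 67.85 tcp [598.3 -28.4 149.9] w 0.269 F [-0.1 -0.4 -0.8]
x [-0.042 -0.999  0.   ] y [-0.999  0.042  0.002] z [-0.002 -0.    -1.   ]
yaw -92.42513067273767 [ 0.22  0.38 -0.13 -0.   -1.06 -0.26]
[([673.0, -29.0], 0.56), ([571.0, -27.0], 0.43)] [([552.0, -21.0], 0.62)] [([552.0, -23.0], 0.66)]
130 ................................++++++++++++++++++++++++++++++++++++++++++++++++................................
142 ................................+++++++++++++++++++++++++++++++.......++++++++++................................
154 .................................++++++++++++++++++++++++++++++.............+++#................................
166 .................................++++++++++++++++++++++++++++++.............+++.................................
178 ................................
[... 1720 characters left out ...]
58 ...................................................##+++++++++..............+...................................
370 ...............................................++.+++#.#+++..+............................................+.....
382 ....................++............................+++#+++.+.....+.................................+.............
394 +...........#................+.............................................#....................................
406 ........................................+......+......+...............................#.........................
418 ............................................................++.................+...............................#
```

```bash
python3 - <<'E'
from h import *
p=shot('wrist'); u=np.array([.9991,-.043]); v=np.array([.043,.9991]); C=np.array([555.5,-22])
for a in(91,99,131,139):
    print(a,[(b,z,pix(p,(*(C+a*u+b*v),z)).round().tolist()) for b,z in((-86,100),(-64,100),(-86,88),(-64,88))])
for a in(91,99,131,139): print(a,[(b,z,pix(p,(*(C+a*u+b*v),z)).round().tolist()) for b,z in((64,100),(86,100),(64,88),(86,88))])
g=cv2.cvtColor(p['image'],cv2.COLOR_RGB2GRAY); hs=cv2.cvtColor(p['image'],cv2.COLOR_RGB2HSV)
print('-y post');
for y in range(84,150,4): print(y,' '.join('%3d'%x for x in g[y,90:260:5]))
print(cv2.cvtColor(p['image'],cv2.COLOR_RGB2HSV)[100,90:260:10].tolist())
E
```

```text
91 [(-86, 100, [200.0, 88.0]), (-64, 100, [202.0, 125.0]), (-86, 88, [204.0, 89.0]), (-64, 88, [206.0, 124.0])]
99 [(-86, 100, [187.0, 88.0]), (-64, 100, [189.0, 125.0]), (-86, 88, [192.0, 89.0]), (-64, 88, [194.0, 124.0])]
131 [(-86, 100, [134.0, 87.0]), (-64, 100, [138.0, 125.0]), (-86, 88, [141.0, 89.0]), (-64, 88, [145.0, 124.0])]
139 [(-86, 100, [121.0, 87.0]), (-64, 100, [125.0, 125.0]), (-86, 88, [129.0, 89.0]), (-64, 88, [133.0, 124.0])]
91 [(64, 100, [212.0, 308.0]), (86, 100, [214.0, 334.0]), (64, 88, [215.0, 299.0]), (86, 88, [217.0, 325.0])]
99 [(64, 100, [201.0, 308.0]), (86, 100, [203.0, 334.0]), (64, 88, [205.0, 299.0]), (86, 88, [206.0, 325.0])]
131 [(64, 100, [157.0, 308.0]), (86, 100, [160.0, 334.0]), (64, 88, [162.0, 299.0]), (86, 88, [165.0, 325.0])]
139 [(64, 100, [146.0, 308.0]), (86, 100, [149.0, 334.0]), (64, 88, [152.0, 299.0]), (86, 88, [154.0, 325.0])]
-y post
84 238 204 124 126 123 123 123 127 124 122 121 122 121 126 206 208 207 208 208 211 207 205 208 208 205 203 208 204 201 197 200 182 133 171
88 233 245 125 125 122 112 120 124  80 124 122 125  80  98 20
[... 1745 characters left out ...]
13 120 173
140 180 177 170 116  76  80  81  77  73  87 127 130  78  79 141 197 200 203 197 197 201 199 200 200 202 202 201 198 199 201 205 207 128 175
144 173 177 178 190  74  83 131 131 127 124 126 127  94  79 115 191 195 194 195 195 198 194 200 198 199 201 199 200 199 199 202 203 124 179
148 173 172 165 250 126 126 125 126 127 126 132 121  83  78  76 185 189 188 197 192 193 189 193 193 199 195 201 199 201 203 199 206 121 174
[[27, 12, 242], [101, 22, 126], [96, 19, 131], [14, 171, 172], [15, 173, 109], [15, 171, 173], [14, 171, 158], [14, 172, 179], [14, 173, 109], [14, 185, 99], [14, 170, 174], [15, 178, 123], [12, 176, 123], [19, 104, 227], [19, 103, 223], [19, 101, 227], [15, 131, 163]]
```

```bash
python3 - <<'E'
from h import *
from scipy.optimize import least_squares
p=shot('wrist'); g=cv2.cvtColor(p['image'],cv2.COLOR_RGB2GRAY)
for y in(98,104,110,116): print(y,[(c,int(g[y,c])) for c in list(range(112,134,1))],'|',[(c,int(g[y,c])) for c in range(178,200,1)])
for c in(124,188,190): print(c,[(r,int(g[r,c])) for r in list(range(80,94))+list(range(116,130))])
E
```

```text
98 [(112, 121), (113, 121), (114, 130), (115, 124), (116, 113), (117, 98), (118, 118), (119, 117), (120, 114), (121, 117), (122, 121), (123, 125), (124, 121), (125, 128), (126, 124), (127, 126), (128, 124), (129, 89), (130, 75), (131, 76), (132, 81), (133, 74)] | [(178, 74), (179, 77), (180, 64), (181, 64), (182, 70), (183, 124), (184, 122), (185, 120), (186, 117), (187, 127), (188, 123), (189, 127), (190, 126), (191, 125), (192, 126), (193, 127), (194, 126), (195, 76), (196, 79), (197, 78), (198, 90), (199, 98)]
104 [(112, 124), (113, 125), (114, 129), (115, 127), (116, 127), (117, 92), (118, 118), (119, 122), (120, 123), (121, 116), (122, 121), (123, 116), (124, 123), (125, 119), (126, 124), (127, 122), (128, 118), (129, 126), (130, 81), (131, 72), (132, 79), (133, 86)] | [(178, 76), (179, 79), (180, 81), (181, 73), (182, 61), (183, 108), (184, 122), (185, 124), (186, 123), (187, 125), (188, 121), (189, 123), (190, 123), (191, 125), (192, 126), (193, 120), (194, 128), (195, 82), (196, 74), (197, 79), (198, 75), (199, 103)]
110 [(112, 82), (113, 79), (114, 85), (115, 73), (116, 83),
[... 1243 characters left out ...]
79), (126, 82), (127, 79), (128, 82), (129, 83)]
188 [(80, 126), (81, 121), (82, 124), (83, 139), (84, 205), (85, 200), (86, 201), (87, 155), (88, 112), (89, 123), (90, 127), (91, 128), (92, 125), (93, 126), (116, 123), (117, 123), (118, 123), (119, 121), (120, 123), (121, 123), (122, 117), (123, 103), (124, 83), (125, 137), (126, 137), (127, 145), (128, 204), (129, 205)]
190 [(80, 126), (81, 122), (82, 118), (83, 138), (84, 210), (85, 203), (86, 199), (87, 154), (88, 111), (89, 126), (90, 129), (91, 124), (92, 130), (93, 124), (116, 117), (117, 123), (118, 117), (119, 124), (120, 121), (121, 123), (122, 125), (123, 108), (124, 83), (125, 136), (126, 151), (127, 214), (128, 209), (129, 201)]
```

```bash
python3 - <<'E'
from h import *
p=shot('wrist')
A=plane(p,(117.5,105),100);B=plane(p,(195,105),100);print(A,B,np.linalg.norm(A-B)); M=plane(p,(156.2,105.2),100); print('post centre',M)
u=np.array([.9991,-.043]); v=np.array([.043,.9991]); R_=M[:2]+75*v; print('rest_mid',R_)
T=toolT(); d=np.array([*R_,T[2,3]])-T[:3,3]; print((T[:3,:3].T@d/25).round(2))
E
```

```text
[ 694.60328505 -103.7097451   100.        ] [ 647.11995319 -101.70968468  100.        ] 47.52543578393496
post centre [ 670.90816883 -102.59387609  100.        ]
rest_mid [674.13316883 -27.66137609]
[-0.18 -3.01  0.  ]
```

```bash
python3 -m jog '[{"jaw":0.8,"xyz":[-0.05,-0.75,0],"turn":[0,0,0]},{"jaw":0.8,"xyz":[-0.05,-0.75,0],"turn":[0,0,0]},{"jaw":0.8,"xyz":[-0.04,-0.75,0],"turn":[0,0,0]},{"jaw":0.8,"xyz":[-0.04,-0.76,0],"turn":[0,0,0]},{"jaw":0.8,"xyz":[0,0,0],"turn":[0,0,0]},{"jaw":0.8,"xyz":[0,0,0.8],"turn":[0,0,0]},{"jaw":0.8,"xyz":[0,0,0.8],"turn":[0,0,0]},{"jaw":0.8,"xyz":[0,0,0.8],"turn":[0,0,0]},{"jaw":0.8,"xyz":[0,0,0.5],"turn":[0,0,0]},{"jaw":0.8,"xyz":[0,0,0.1],"turn":[0,0,0]},{"jaw":0.8,"xyz":[0,0,0],"turn":[0,0,0]},{"jaw":0.8,"xyz":[0,0,0],"turn":[0,0,0]},{"jaw":0.8,"xyz":[0,0,0],"turn":[0,0,0]}]'; python3 - <<'E'
from h import *
T=toolT(); print('yaw',np.degrees(np.arctan2(T[1,0],T[0,0]))); d=np.array([674.1,-27.7,T[2,3]])-T[:3,3]; print((T[:3,:3].T@d/25).round(2))
p=shot('wrist'); g=cv2.cvtColor(p['image'],cv2.COLOR_RGB2GRAY)
u=np.array([.9991,-.043]); v=np.array([.043,.9991]); C=np.array([674.1,-27.7])
for a in(-24,-16,-12,0,12,16,24): print(a,[(b,z,pix(p,(*(C+a*u+b*v),z)).round().tolist()) for b,z in((-86,100),(-70,100),(-86,120))])
for y in(40,60,80,100): print(y,' '.join('%3d'%x for x in g[y,200:360:4]))
E
```

```text
clock: 69.5
tool_pos: [675.1, -27.0, 76.9]
tcp_rot: [-0.692, 0.722, -0.001, 0.001]
contact_force: [-0.2, 0.1, -1.2]
gripper_width: 0.269
finger_force: 34.7
yaw -92.39261796975715
[ 0.03  0.04 -0.  ]
-24 [(-86, 100, [342.0, 59.0]), (-70, 100, [340.0, 101.0]), (-86, 120, [351.0, 51.0])]
-16 [(-86, 100, [322.0, 59.0]), (-70, 100, [320.0, 101.0]), (-86, 120, [328.0, 51.0])]
-12 [(-86, 100, [311.0, 59.0]), (-70, 100, [310.0, 101.0]), (-86, 120, [316.0, 51.0])]
0 [(-86, 100, [281.0, 59.0]), (-70, 100, [281.0, 101.0]), (-86, 120, [281.0, 51.0])]
12 [(-86, 100, [251.0, 59.0]), (-70, 100, [252.0, 101.0]), (-86, 120, [247.0, 51.0])]
16 [(-86, 100, [241.0, 59.0]), (-70, 100, [242.0, 101.0]), (-86, 120, [235.0, 51.0])]
24 [(-86, 100, [221.0, 59.0]), (-70, 100, [223.0, 101.0]), (-86, 120, [212.0, 51.0])]
40 103 109 105 104 110 108 105 110 106 107 106  98 102 141 147 150 153 151 146 138 149 148 150 151 147 151 156 157 163 111 106 109 112 109 111 109 104 110 103 112
60 103 101 105 109 105 109  67  64  64  62  98 111 104 138 148 151 156 156 150 145 148 149 157 150 154 157 160 163 160 110 108 112 108 104 102 106 105 107 111 110
80 110 109 110 103 114  61  66  66  67  65  51  56  99 135 152 151 156 160 153 146 152 153 155 155 158 157 161 161 148  60  33 104 104 107 108 133 168 170 172 167
100  70  67  69  71  66  70  61  63  65  70  53  36  92 131 148 155 154 154 155 149 150 150 153 155 156 158 161 161 142  67  52  98 101 106 106 160 160 163 166 161
```

```bash
for i in 1 2; do python3 -m jog '[{"jaw":0.8,"xyz":[0,0,0.15],"turn":[0,0,0]},{"jaw":0.8,"xyz":[0,0,0.15],"turn":[0,0,0]},{"jaw":0.8,"xyz":[0,0,0],"turn":[0,0,0]}]'|egrep 'tool_pos|contact'; done;  for i in 1 2 3; do python3 -m jog '[{"jaw":0.8,"xyz":[0,0,0.05],"turn":[0,0,0]},{"jaw":0.8,"xyz":[0,0,0],"turn":[0,0,0]}]'|egrep 'tool_pos|contact'; done
```

```text
tool_pos: [673.7, -27.1, 67.2]
contact_force: [0.2, -0.7, -1.8]
tool_pos: [673.8, -27.1, 59.6]
contact_force: [0.3, 0.2, -0.4]
tool_pos: [674.4, -27.1, 59.3]
contact_force: [-0.5, 0.0, -0.6]
tool_pos: [674.5, -27.1, 59.1]
contact_force: [-2.1, 0.8, 3.6]
tool_pos: [674.6, -27.1, 59.1]
contact_force: [-3.2, 1.9, 9.7]
```

```bash
python3 -m jog '[{"jaw":0.76,"xyz":[0,0,0],"turn":[0,0,0]},{"jaw":0.72,"xyz":[0,0,0],"turn":[0,0,0]},{"jaw":0.66,"xyz":[0,0,0],"turn":[0,0,0]},{"jaw":0.55,"xyz":[0,0,0],"turn":[0,0,0]},{"jaw":0.5,"xyz":[0,0,-0.4],"turn":[0,0,0]},{"jaw":0.5,"xyz":[0,0,-0.8],"turn":[0,0,0]},{"jaw":0.5,"xyz":[0,0,-1],"turn":[0,0,0]},{"jaw":0.5,"xyz":[0,0,-1],"turn":[0,0,0]},{"jaw":0.5,"xyz":[0,0,-1],"turn":[0,0,0]},{"jaw":0.5,"xyz":[0,0,-1],"turn":[0,0,0]},{"jaw":0.5,"xyz":[0,0,-1],"turn":[0,0,0]},{"jaw":0.5,"xyz":[0,0,0],"turn":[0,0,0]}]'
python3 -m jog '[{"jaw":0.5,"xyz":[-0.9,0.9,0],"turn":[0,0,0]},{"jaw":0.5,"xyz":[-0.9,0.9,0],"turn":[0,0,0]},{"jaw":0.5,"xyz":[-0.9,0.9,0],"turn":[0,0,0]},{"jaw":0.5,"xyz":[-0.9,0.9,0],"turn":[0,0,0]},{"jaw":0.5,"xyz":[-0.9,0.9,0],"turn":[0,0,0]},{"jaw":0.5,"xyz":[-0.9,0.9,0],"turn":[0,0,0]},{"jaw":0.5,"xyz":[-0.9,0.9,0],"turn":[0,0,0]},{"jaw":0.5,"xyz":[0,0,0],"turn":[0,0,0]},{"jaw":0.5,"xyz":[0,0,0],"turn":[0,0,0]}]'
python3 - <<'E'
from h import *
T=st(); P={n:shot(n) for n in('wrist','scene','top')}
for k,z in(('lever_grip',34),('figure',52),('bar',88),('jar0',5),('dropper0',4),('rest_mid',88)):
    for n in P: print(k,n,marks(P[n],k,z,4))
a=P['wrist']['image'][:,:,::-1]; b=P['scene']['image'][130:330,130:450,::-1]
cv2.imwrite('pics/f.png',np.hstack([cv2.resize(a,(400,300)),cv2.resize(b,(400,250),interpolation=cv2.INTER_CUBIC)[:250].repeat(1,0) if 0 else cv2.copyMakeBorder(cv2.resize(b,(400,250),interpolation=cv2.INTER_CUBIC),0,50,0,0,0)]))
C=np.array([555.5,-22]); 
for s in(1.8,2.1): t=4.297-s; print(s,pix(P['wrist'],(*(C+96*np.array([np.cos(t),np.sin(t)])),34)).round(),pix(P['wrist'],(*(C+122*np.array([np.cos(t),np.sin(t)])),34)).round())
print('axis 52,144',pix(P['wrist'],(*C,52)),pix(P['wrist'],(*C,144)))
E
```

```text
clock: 71.95
tool_pos: [676.8, -27.2, 217.3]
tcp_rot: [-0.692, 0.722, -0.003, 0.003]
contact_force: [0.6, 0.4, 1.1]
gripper_width: 0.505
finger_force: 0.0
clock: 72.85
tool_pos: [523.3, 137.3, 211.9]
tcp_rot: [-0.693, 0.721, -0.0, 0.0]
contact_force: [0.4, -1.5, 0.3]
gripper_width: 0.496
finger_force: 0.0
t 72.85 tcp [523.3 137.3 211.9] w 0.496 F [ 0.4 -1.5  0.3]
x [-0.04  -0.999  0.   ] y [-0.999  0.04  -0.   ] z [ 0. -0. -1.]
lever_grip wrist [([482.0, 41.0], 0.81)]
lever_grip scene [([492.0, 41.0], 0.58)]
lever_grip top [([478.0, 62.0], 0.54), ([558.0, -39.0], 0.45)]
figure wrist []
figure scene [([551.0, -17.0], 0.45)]
figure top [([558.0, -9.0], 0.57)]
bar wrist []
bar scene []
bar top [([680.0, -36.0], 0.64)]
jar0 wrist [([580.0, 285.0], 0.69), ([355.0, 324.0], 0.38)]
jar0 scene [([347.0, 328.0], 0.8), ([625.0, 344.0], 0.79), ([588.0, 287.0], 0.75)]
jar0 top [([484.0, -501.0], 0.71), ([620.0, 332.0], 0.52)]
dropper0 wrist []
dropper0 scene [([586.0, -243.0], 0.58)]
dropper0 top [([592.0, -254.0], 0.45)]
rest_mid wrist []
rest_mid scene [([678.0, -30.0], 0.97)]
rest_mid top [([675.0, -32.0], 0.82)]
1.8 [322.  71.] [344.  88.]
2.1 [301.  94.] [317. 117.]
axis 52,144 [233.69619097  -0.34544316] [214.15372714 -47.82262794]
```

View pics/f.png

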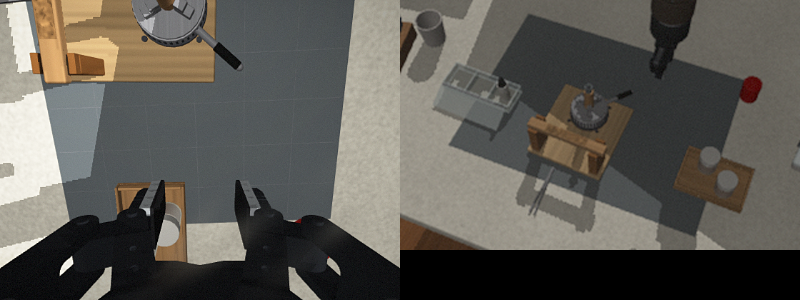

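The right half shows the figure in the chuck, the bar across both posts, the dropper in the rack and both jars in the tray. In the left half the lever tip is at full-frame (336,94), which corresponds to s≈1.87, not 2.1. So it isn't tight yet and I have to grip the lever again.

```bash
python3 -m jog '[{"jaw":0.5,"xyz":[0.98,0.37,0],"turn":[0,0,0]},{"jaw":0.5,"xyz":[0.98,0.37,0],"turn":[0,0,0]},{"jaw":0.5,"xyz":[0.98,0.36,0],"turn":[0,0,0]},{"jaw":0.5,"xyz":[0.98,0.36,0],"turn":[0,0,0.06]},{"jaw":0.5,"xyz":[0,0,0],"turn":[0,0,1]},{"jaw":0.5,"xyz":[0,0,0],"turn":[0,0,1]},{"jaw":0.5,"xyz":[0,0,0],"turn":[0,0,1]},{"jaw":0.5,"xyz":[0,0,0],"turn":[0,0,1]},{"jaw":0.5,"xyz":[0,0,0],"turn":[0,0,1]},{"jaw":0.5,"xyz":[0,0,0],"turn":[0,0,1]},{"jaw":0.5,"xyz":[0,0,0],"turn":[0,0,1]},{"jaw":0.5,"xyz":[0,0,0],"turn":[0,0,1]},{"jaw":0.5,"xyz":[0,0,0],"turn":[0,0,1]},{"jaw":0.5,"xyz":[0,0,0],"turn":[0,0,1]},{"jaw":0.5,"xyz":[0,0,0],"turn":[0,0,1]},{"jaw":0.5,"xyz":[0,0,0],"turn":[0,0,1]},{"jaw":0.5,"xyz":[0,0,0],"turn":[0,0,1]},{"jaw":0.5,"xyz":[0,0,0],"turn":[0,0,1]},{"jaw":0.5,"xyz":[0,0,0],"turn":[0,0,1]},{"jaw":0.5,"xyz":[0,0,0],"turn":[0,0,1]}]' >/dev/null
python3 -m jog '[{"jaw":0.5,"xyz":[0,0,0],"turn":[0,0,0]},{"jaw":0.5,"xyz":[0,0,0],"turn":[0,0,0]}]'
cat >> h.py <<'E'
def leverpix(p):
    "angle of the bar (world deg) from the black rubber grip in a picture: principal axis at z=34"
    out=[]
    for m in mark_of(p,'lever_grip')[:1]:
        q=plane(p,m['xy'],34); out.append((q.round(1).tolist(),round(m['conf'],2),round(float(4.297-np.arctan2(q[1]+22,q[0]-555.5)%6.2832),3)))
    return out
E
python3 - <<'E'
from h import *
T=st(); lev(); p=shot('wrist'); print(leverpix(p)); d=np.array([482.9,40.9,-14])-T[:3,3]; print((T[:3,:3].T@d/25).round(2))
C=np.array([555.5,-22])
for s in(1.8,1.9,2.0,2.1): t=4.297-s; print(s,[pix(p,(*(C+r*np.array([np.cos(t),np.sin(t)])),34)).round().tolist() for r in(116,122)])
g=cv2.cvtColor(p['image'],cv2.COLOR_RGB2GRAY)
for y in range(140,252,8): print(y,' '.join('%3d'%x for x in g[y,220:340:4]))
E
```

```text
clock: 76.1
tool_pos: [483.0, 40.5, 211.9]
tcp_rot: [0.348, 0.938, 0.0, 0.0]
contact_force: [-0.4, -0.7, 0.6]
gripper_width: 0.497
finger_force: 0.0
t 76.1 tcp [483.   40.5 211.9] w 0.497 F [-0.4 -0.7  0.6]
x [-0.758  0.652 -0.   ] y [0.652 0.758 0.   ] z [ 0.  0. -1.]
r 95.7 ang 139.2 s 1.867 xaxis 139.3 Ftool [-0.1 -0.8 -0.6] ff 0.0
[([484.2, 38.1, 34.0], 0.79, 1.856)]
[0.01 0.01 9.03]
1.8 [[272.0, 161.0], [271.0, 155.0]]
1.9 [[283.0, 161.0], [283.0, 155.0]]
2.0 [[295.0, 162.0], [296.0, 156.0]]
2.1 [[306.0, 164.0], [308.0, 158.0]]
140 103 100 100  97 105 102 104  99 105  97 103 100  97  97 100  98 101 101 102  95 102 105 102 101 106  96  99 101 101  98
148 102 102  97 101 106 100 104 100 103 105 102  95 101 103 103 103 100  99 103 104 101 104  99 101  99 103  96  99 101  97
156  96 102  99  99  99 101  99 100 105 105 103 102 101 105 100 110  99 101 101 102 103 100 102 101  98 100  99 102 104 100
164 106 103 101 101 100 104 101 105 104 107 101 107 107  99  14  17  23  99  99  97  99 101 102 100 104  98  97 104 102 104
172 102 104 108  98 103  99 106  99 102  99 102 101 101 107   8  
[... 474 characters left out ...]
 103  72 125 160  86 123  97 166 157 150 149 161 158 147 142 148 154 140 130 147
212 101  99 102 101 101  99 100 105 101 105 157 146 145 147  88 128 107 146 159 168 154 146 153 159 152 143 140 156 147 139
220  99 102 101  97  99 102  91 139 142 143 146 157 153  52  93 134 118 125 161 154 164 158 154 149 158 158 146 140 143 148
228  98  99  99  88 128 153 159 158  86  65  59  35  95  22  95 131  96  25  88  79  65  19 173 157 148 153 158 156 145 146
236 102  94 161 163 162 156 124  55  31  89 149 148  64 100 148 131 122  89  77 185  92  98  72  41 164 153 146 160 155 151
244 154 140 144 161 165  68  46 148  66 134 134 139 129 130 113 129 131 128 137 141 135 127 176  45  63 168 151 155 147 161
```

```bash
python3 -m jog '[{"jaw":0.5,"xyz":[0,0,1],"turn":[0,0,0]},{"jaw":0.5,"xyz":[0,0,1],"turn":[0,0,0]},{"jaw":0.5,"xyz":[0,0,1],"turn":[0,0,0]},{"jaw":0.5,"xyz":[0,0,1],"turn":[0,0,0]},{"jaw":0.5,"xyz":[0,0,1],"turn":[0,0,0]},{"jaw":0.5,"xyz":[0,0,1],"turn":[0,0,0]},{"jaw":0.5,"xyz":[0,0,1],"turn":[0,0,0]},{"jaw":0.5,"xyz":[0,0,0.8],"turn":[0,0,0]},{"jaw":0.5,"xyz":[0,0,0.6],"turn":[0,0,0]},{"jaw":0.5,"xyz":[0,0,0.4],"turn":[0,0,0]},{"jaw":0.5,"xyz":[0,0,0.23],"turn":[0,0,0]},{"jaw":0.5,"xyz":[0,0,0],"turn":[0,0,0]}]'
python3 -m jog '[{"jaw":0.65,"xyz":[0,0,0],"turn":[0,0,0]},{"jaw":0.75,"xyz":[0,0,0],"turn":[0,0,0]},{"jaw":0.8,"xyz":[0,0,0],"turn":[0,0,0]},{"jaw":0.83,"xyz":[0,0,0],"turn":[0,0,0]},{"jaw":0.86,"xyz":[0,0,0],"turn":[0,0,0]},{"jaw":0.88,"xyz":[0,0,0],"turn":[0,0,0]},{"jaw":0.9,"xyz":[0,0,0],"turn":[0,0,0]},{"jaw":0.95,"xyz":[0,0,0],"turn":[0,0,0]},{"jaw":0.95,"xyz":[0,0,0],"turn":[0,0,0]},{"jaw":0.95,"xyz":[0,0,0],"turn":[0,0,0]}]' 80
cat > t.py <<'E'
from h import *
lev(); o=sensors.observe(); print('w',round(o['gripper_width'],3),'ft',o['ft_torque'].round(2)); print(leverpix(shot('wrist')))
E
python3 t.py; for i in 1 2; do python3 -m jog '[{"jaw":0.95,"xyz":[-0.01,0.14,0],"turn":[0,0,0.25]},{"jaw":0.95,"xyz":[-0.01,0.14,0],"turn":[0,0,0.25]},{"jaw":0.95,"xyz":[0,0,0],"turn":[0,0,0]},{"jaw":0.95,"xyz":[0,0,0],"turn":[0,0,0]}]'>/dev/null; python3 t.py; done
```

```text
clock: 77.4
tool_pos: [482.9, 40.4, -14.3]
tcp_rot: [0.349, 0.937, -0.0, -0.0]
contact_force: [-0.5, 0.4, -0.3]
gripper_width: 0.5
finger_force: 0.0
clock: 78.4
tool_pos: [483.3, 40.6, -13.6]
tcp_rot: [0.349, 0.937, 0.0, 0.0]
contact_force: [-0.8, 0.3, 5.8]
gripper_width: 0.082
finger_force: 78.1
r 95.6 ang 139.1 s 1.87 xaxis 139.1 Ftool [ 0.8 -0.2 -5.8] ff 78.1
w 0.082 ft [ 0.16  0.29 -0.06]
[([484.0, 41.6, 34.0], 0.86, 1.882)]
r 95.6 ang 136.0 s 1.923 xaxis 135.2 Ftool [ 1.3 -3.4 -8.5] ff 78.6
w 0.088 ft [-0.65  0.89  0.12]
[([485.7, 44.1, 34.0], 0.85, 1.914)]
r 95.6 ang 132.5 s 1.984 xaxis 131.2 Ftool [  2.2  -4.8 -10.9] ff 79.0
w 0.084 ft [-0.62  1.47  0.27]
[([490.7, 49.4, 34.0], 0.78, 1.99)]
```

```bash
for i in 1 2 3; do python3 -m jog '[{"jaw":0.95,"xyz":[-0.01,0.14,-0.02],"turn":[0,0,0.22]},{"jaw":0.95,"xyz":[-0.01,0.14,-0.02],"turn":[0,0,0.22]},{"jaw":0.95,"xyz":[0,0,0],"turn":[0,0,0]},{"jaw":0.95,"xyz":[0,0,0],"turn":[0,0,0]}]'>/dev/null; python3 t.py; done
```

```text
r 95.6 ang 129.5 s 2.036 xaxis 127.6 Ftool [ 0.7 -6.9 -7.4] ff 79.0
w 0.085 ft [-0.97  1.77  0.36]
[([495.1, 52.6, 34.0], 0.87, 2.046)]
r 95.6 ang 126.6 s 2.088 xaxis 124.1 Ftool [ 1.7 -8.8 -3.8] ff 79.1
w 0.086 ft [-1.03  2.11  0.46]
[([498.7, 54.8, 34.0], 0.58, 2.09)]
r 95.5 ang 123.5 s 2.141 xaxis 120.6 Ftool [ 2.3 -9.4 -1.3] ff 79.4
w 0.086 ft [-0.85  2.68  0.57]
[([502.9, 58.2, 34.0], 0.63, 2.145)]
```

The lever now follows to s≈2.14. This time I'll unload it slowly before opening, so that a sudden rebound can't undo it.

```bash
for i in 1 2 3; do python3 -m jog '[{"jaw":0.95,"xyz":[0,-0.05,0],"turn":[0,0,-0.14]},{"jaw":0.95,"xyz":[0,-0.05,0],"turn":[0,0,-0.14]},{"jaw":0.95,"xyz":[0,0,0],"turn":[0,0,0]},{"jaw":0.95,"xyz":[0,0,0],"turn":[0,0,0]}]'>/dev/null; python3 t.py; done
```

```text
r 95.6 ang 124.7 s 2.121 xaxis 122.8 Ftool [ 2.3 -8.7 -1.2] ff 78.4
w 0.08 ft [-0.77  2.31  0.35]
[([501.2, 57.8, 34.0], 0.83, 2.129)]
r 95.6 ang 126.3 s 2.093 xaxis 124.9 Ftool [ 2.  -8.9 -1.7] ff 78.2
w 0.085 ft [-0.84  2.32  0.24]
[([499.2, 56.0, 34.0], 0.75, 2.101)]
r 95.7 ang 127.9 s 2.064 xaxis 127.1 Ftool [ 2.5 -9.  -1.7] ff 78.2
w 0.082 ft [-0.99  2.26  0.02]
[([496.7, 54.1, 34.0], 0.89, 2.068)]
```

```bash
for i in 1 2 3; do python3 -m jog '[{"jaw":0.95,"xyz":[0,-0.12,0],"turn":[0,0,-0.2]},{"jaw":0.95,"xyz":[0,0,0],"turn":[0,0,0]},{"jaw":0.95,"xyz":[0,0,0],"turn":[0,0,0]},{"jaw":0.95,"xyz":[0,0,0],"turn":[0,0,0]}]'>/dev/null; python3 t.py; done
```

```text
r 95.7 ang 129.5 s 2.037 xaxis 128.7 Ftool [ 2.2 -9.5 -0.9] ff 78.2
w 0.084 ft [-0.9   2.18  0.04]
[([494.7, 51.8, 34.0], 0.7, 2.037)]
r 95.7 ang 131.0 s 2.011 xaxis 130.3 Ftool [ 2.8 -8.1  0.8] ff 78.1
w 0.084 ft [-0.69  2.   -0.01]
[([493.4, 50.5, 34.0], 0.57, 2.018)]
r 95.8 ang 132.5 s 1.985 xaxis 131.9 Ftool [ 2.5 -6.8  1.3] ff 78.1
w 0.085 ft [-0.56  1.86 -0.01]
[([492.2, 49.2, 34.0], 0.91, 2.0)]
```

```bash
for i in 1 2 3 4 5; do python3 -m jog '[{"jaw":0.95,"xyz":[0,-0.1,0],"turn":[0,0,-0.17]},{"jaw":0.95,"xyz":[0,0,0],"turn":[0,0,0]},{"jaw":0.95,"xyz":[0,0,0],"turn":[0,0,0]},{"jaw":0.95,"xyz":[0,0,0],"turn":[0,0,0]}]'>/dev/null; python3 t.py; done
```

```text
r 95.8 ang 133.7 s 1.963 xaxis 133.3 Ftool [ 3.9 -5.6  3.1] ff 78.1
w 0.082 ft [-0.27  1.76 -0.03]
[([488.6, 48.2, 34.0], 0.62, 1.964)]
r 95.8 ang 135.0 s 1.941 xaxis 134.6 Ftool [ 3.4 -4.4  2.6] ff 78.1
w 0.085 ft [-0.18  1.66 -0.05]
[]
r 95.8 ang 136.3 s 1.919 xaxis 136.0 Ftool [ 4.8 -3.6  3. ] ff 78.1
w 0.085 ft [ 0.07  1.59 -0.05]
[([486.0, 45.5, 34.0], 0.55, 1.926)]
r 95.8 ang 137.5 s 1.897 xaxis 137.4 Ftool [ 3.9 -3.9  3.7] ff 78.1
w 0.083 ft [ 0.26  1.53 -0.1 ]
[([485.9, 43.0, 34.0], 0.86, 1.907)]
r 95.8 ang 138.9 s 1.873 xaxis 138.7 Ftool [ 6.4 -2.8  4.2] ff 78.0
w 0.087 ft [ 0.45  1.48 -0.16]
[([483.3, 42.9, 34.0], 0.76, 1.887)]
```

```bash
python3 -m jog '[{"jaw":0.95,"xyz":[-0.02,0.2,0],"turn":[0,0,0.34]},{"jaw":0.95,"xyz":[-0.02,0.2,0],"turn":[0,0,0.34]},{"jaw":0.95,"xyz":[0,0.15,0],"turn":[0,0,0.25]},{"jaw":0.95,"xyz":[0,0,0],"turn":[0,0,0]},{"jaw":0.95,"xyz":[0,0,0],"turn":[0,0,0]},{"jaw":0.95,"xyz":[0,0,0],"turn":[0,0,0]}]' >/dev/null; python3 t.py
python3 -m jog '[{"jaw":0.92,"xyz":[0,0,0],"turn":[0,0,0]},{"jaw":0.9,"xyz":[0,0,0],"turn":[0,0,0]},{"jaw":0.89,"xyz":[0,0,0],"turn":[0,0,0]},{"jaw":0.88,"xyz":[0,0,0],"turn":[0,0,0]},{"jaw":0.86,"xyz":[0,0,0],"turn":[0,0,0]},{"jaw":0.84,"xyz":[0,0,0],"turn":[0,0,0]},{"jaw":0.8,"xyz":[0,0,0],"turn":[0,0,0]},{"jaw":0.76,"xyz":[0,0,0],"turn":[0,0,0]}]' 20 >/dev/null; python3 t.py
python3 -m jog '[{"jaw":0.65,"xyz":[0,0,0],"turn":[0,0,0]},{"jaw":0.5,"xyz":[0,0,0],"turn":[0,0,0]},{"jaw":0.4,"xyz":[0,0,0],"turn":[0,0,0]},{"jaw":0.4,"xyz":[0,0,0],"turn":[0,0,0]},{"jaw":0.4,"xyz":[0,0,0],"turn":[0,0,0]}]' >/dev/null; python3 t.py
```

```text
r 95.7 ang 132.2 s 1.99 xaxis 131.3 Ftool [ 5.7 -7.4 -0.2] ff 78.6
w 0.083 ft [-0.25  2.54  0.06]
[([491.6, 49.9, 34.0], 0.95, 1.999)]
r 94.2 ang 130.1 s 2.026 xaxis 131.4 Ftool [ 2.2 -5.8  3. ] ff 2.8
w 0.241 ft [-0.66  1.4  -0.02]
[([490.1, 48.6, 34.0], 0.77, 1.979)]
r 92.7 ang 126.5 s 2.09 xaxis 131.5 Ftool [-0.3 -0.   0.1] ff 0.0
w 0.6 ft [-0.02 -0.06 -0.03]
[([485.1, 42.8, 34.0], 0.97, 1.9)]
```

```bash
python3 -m jog '[{"jaw":0.4,"xyz":[0,0,0],"turn":[0,0,0]},{"jaw":0.4,"xyz":[0,0,0],"turn":[0,0,0]},{"jaw":0.4,"xyz":[0,0,0],"turn":[0,0,0]},{"jaw":0.4,"xyz":[0,0,0],"turn":[0,0,0]},{"jaw":0.4,"xyz":[0,0,0],"turn":[0,0,0]},{"jaw":0.4,"xyz":[0,0,0],"turn":[0,0,0]},{"jaw":0.4,"xyz":[0,0,0],"turn":[0,0,0]},{"jaw":0.4,"xyz":[0,0,0],"turn":[0,0,0]}]' >/dev/null; python3 t.py
python3 -m jog '[{"jaw":0.4,"xyz":[0,0,-0.5],"turn":[0,0,0]},{"jaw":0.4,"xyz":[0,0,-1],"turn":[0,0,0]},{"jaw":0.4,"xyz":[0,0,-1],"turn":[0,0,0]},{"jaw":0.4,"xyz":[0,0,-1],"turn":[0,0,0]},{"jaw":0.4,"xyz":[0,0,-1],"turn":[0,0,0]},{"jaw":0.4,"xyz":[0,0,-1],"turn":[0,0,0]},{"jaw":0.4,"xyz":[0,0,-1],"turn":[0,0,0]},{"jaw":0.4,"xyz":[0,0,-1],"turn":[0,0,0]},{"jaw":0.4,"xyz":[0,0,-1],"turn":[0,0,0]},{"jaw":0.4,"xyz":[0,0,0],"turn":[0,0,0]},{"jaw":0.4,"xyz":[0,0,0],"turn":[0,0,0]}]' >/dev/null; python3 t.py
```

```text
r 92.9 ang 127.3 s 2.075 xaxis 131.4 Ftool [-0.7  0.1 -0.4] ff 0.0
w 0.602 ft [0.02 0.02 0.01]
[([483.6, 42.0, 34.0], 0.57, 1.883)]
r 93.1 ang 127.4 s 2.074 xaxis 131.4 Ftool [-0.4  0.3  0.9] ff 0.0
w 0.601 ft [-0.04  0.01 -0.03]
[]
```

```bash
cat > l.py <<'E'
from h import *
C=np.array([555.5,-22]); p=shot('wrist'); g=cv2.cvtColor(p['image'],cv2.COLOR_RGB2GRAY)
best=[]
for s in np.arange(1.7,2.2,.01):
    t=4.297-s; e=np.array([np.cos(t),np.sin(t)]); v=[]
    for r in range(100,116,2):
        x,y=pix(p,(*(C+r*e),34)).round().astype(int)
        if 0<=x<560 and 0<=y<235: v.append(int(g[y,x]))
    best.append((np.mean(v) if v else 999,s,len(v)))
d=[b for b in best if b[0]<50]; print('s range dark',[round(b[1],2) for b in d][:1],[round(b[1],2) for b in d][-1:],'mid',np.mean([b[1] for b in d]) if d else min(best),'t',sensors.observe()['clock'])
E
python3 l.py; python3 -m jog '[{"jaw":0.4,"xyz":[0,0,0],"turn":[0,0,0]},{"jaw":0.4,"xyz":[0,0,0],"turn":[0,0,0]},{"jaw":0.4,"xyz":[0,0,0],"turn":[0,0,0]},{"jaw":0.4,"xyz":[0,0,0],"turn":[0,0,0]},{"jaw":0.4,"xyz":[0,0,0],"turn":[0,0,0]},{"jaw":0.4,"xyz":[0,0,0],"turn":[0,0,0]},{"jaw":0.4,"xyz":[0,0,0],"turn":[0,0,0]},{"jaw":0.4,"xyz":[0,0,0],"turn":[0,0,0]},{"jaw":0.4,"xyz":[0,0,0],"turn":[0,0,0]},{"jaw":0.4,"xyz":[0,0,0],"turn":[0,0,0]},{"jaw":0.4,"xyz":[0,0,0],"turn":[0,0,0]},{"jaw":0.4,"xyz":[0,0,0],"turn":[0,0,0]},{"jaw":0.4,"xyz":[0,0,0],"turn":[0,0,0]},{"jaw":0.4,"xyz":[0,0,0],"turn":[0,0,0]},{"jaw":0.4,"xyz":[0,0,0],"turn":[0,0,0]},{"jaw":0.4,"xyz":[0,0,0],"turn":[0,0,0]},{"jaw":0.4,"xyz":[0,0,0],"turn":[0,0,0]},{"jaw":0.4,"xyz":[0,0,0],"turn":[0,0,0]},{"jaw":0.4,"xyz":[0,0,0],"turn":[0,0,0]},{"jaw":0.4,"xyz":[0,0,0],"turn":[0,0,0]}]' >/dev/null; python3 l.py
```

```text
s range dark [np.float64(1.84)] [np.float64(1.94)] mid 1.8900000000000003 t 90.85
s range dark [np.float64(1.84)] [np.float64(1.94)] mid 1.8900000000000003 t 92.9
```

The sleeve holds still at s≈1.89 over 2 s. I'll check everything once more and then hand in.

```bash
python3 - <<'E'
from h import *
st(); P={n:shot(n) for n in('scene','top')}
for k,z in(('figure',52),('bar',88),('jar0',5),('dropper0',4),('tweezers',0),('palette',0),('waterpot',0)):
    print(k,*[(n,marks(P[n],k,z,4)) for n in P])
q=P['scene']
for n,X in(('bar',(674,-28,104)),('figure',(555.5,-22,120)),('jarB',(582,286,63)),('jarA',(628,337,63))): print(n,pix(q,X).round(),q['image'][tuple(pix(q,X).round().astype(int)[::-1])])
a=cv2.imread('pics/s2.png').astype(int); b=q['image'][:,:,::-1].astype(int); d=(abs(a-b).max(2)>40).astype(np.uint8); d=cv2.morphologyEx(d,cv2.MORPH_OPEN,np.ones((3,3),np.uint8)); n,l,s,c=cv2.connectedComponentsWithStats(d); print([(s[i].tolist()) for i in range(1,n) if s[i,4]>25])
E
```

```text
t 92.9 tcp [499.2  51.9 201.6] w 0.602 F [ 0.9 -0.1 -0.3]
x [-0.662  0.75   0.   ] y [ 0.75   0.662 -0.   ] z [-0.  0. -1.]
figure ('scene', [([612.0, -282.0], 0.72)]) ('top', [([562.0, -23.0], 0.6), ([484.0, -470.0], 0.6)])
bar ('scene', [([681.0, -24.0], 0.78)]) ('top', [([682.0, -14.0], 0.84), ([539.0, -5.0], 0.53), ([605.0, 297.0], 0.31)])
jar0 ('scene', [([589.0, 286.0], 0.83), ([633.0, 343.0], 0.8), ([357.0, 328.0], 0.63)]) ('top', [([618.0, 330.0], 0.52), ([361.0, 350.0], 0.48), ([584.0, 279.0], 0.42)])
dropper0 ('scene', [([588.0, -238.0], 0.64), ([539.0, -24.0], 0.28)]) ('top', [([580.0, -254.0], 0.49)])
tweezers ('scene', [([776.0, -51.0], 0.72)]) ('top', [([785.0, -54.0], 0.63)])
palette ('scene', [([459.0, 581.0], 0.93), ([582.0, 291.0], 0.71)]) ('top', [([465.0, 583.0], 0.81)])
waterpot ('scene', [([468.0, -501.0], 0.93), ([463.0, 35.0], 0.69)]) ('top', [([495.0, -495.0], 0.56)])
bar [263. 237.] [105  80  53]
figure [281. 202.] [51 54 54]
jarB [378. 254.] [97 95 91]
jarA [392. 274.] [98 95 92]
[[301, 55, 23, 17, 138], [412, 63, 6, 9, 35], [375, 65, 10, 7, 54], [340, 66, 27, 10, 214], [371, 105, 6, 10, 48], [312, 115, 13, 4, 42], [334, 114, 5, 8, 27], [331, 127, 4, 10, 33], [325, 140, 8, 16, 76], [193, 156, 29, 18, 181], [325, 162, 4, 8, 29], [233, 224, 14, 11, 86], [285, 244, 5, 6, 27], [232, 283, 8, 11, 56], [241, 286, 33, 23, 405], [287, 301, 11, 23, 123], [280, 305, 5, 9, 37], [267, 321, 9, 36, 162]]
```

```bash
python3 - <<'E'
from h import *
p=shot('wrist'); T=np.eye(4); T[:3,:3]=R.from_quat([-0.693,0.721,0,0]).as_matrix(); T[:3,3]=[523.3,137.3,211.9]; p['T']=T@p['mount']
g=cv2.imread('pics/f.png')[:300,:400]
for c in(45,50,55,60): print(c,[(r,g[r,c].tolist()) for r in range(74,90,2)])
for dy in(-10,0,10): print(dy,[(pix(p,(674.1+.043*(95+dy)+a,-27.7+95+dy,104))/1.4).round(1).tolist() for a in(-12,12)])
print('post outer',[(pix(p,(674.1+.043*86+a,-27.7+86,100))/1.4).round(1).tolist() for a in(-24,24)])
E
```

```text
45 [(74, [122, 182, 231]), (76, [115, 180, 232]), (78, [110, 172, 225]), (80, [100, 158, 208]), (82, [70, 84, 98]), (84, [84, 80, 71]), (86, [87, 86, 81]), (88, [87, 85, 79])]
50 [(74, [105, 162, 212]), (76, [105, 163, 212]), (78, [108, 164, 212]), (80, [105, 161, 210]), (82, [65, 107, 147]), (84, [84, 80, 75]), (86, [86, 83, 78]), (88, [95, 92, 85])]
55 [(74, [118, 178, 227]), (76, [115, 173, 224]), (78, [110, 171, 221]), (80, [114, 173, 224]), (82, [73, 117, 157]), (84, [87, 82, 77]), (86, [90, 87, 80]), (88, [139, 135, 127])]
60 [(74, [117, 176, 224]), (76, [115, 176, 225]), (78, [115, 175, 226]), (80, [117, 179, 228]), (82, [80, 125, 165]), (84, [83, 79, 73]), (86, [89, 88, 81]), (88, [139, 136, 126])]
-10 [[64.3, 73.3], [42.2, 74.2]]
0 [[65.6, 82.9], [43.7, 83.8]]
10 [[66.9, 92.4], [45.2, 93.2]]
post outer [[77.3, 73.9], [33.7, 75.7]]
```

The bar's end is at row 82 against the predicted 83, so it is centred to about 1 mm.

```bash
python3 -c "
from plant import hand_in
print(hand_in())"
```

```text
the job is handed in; nothing more can be done
None
```

I handed in the job, with no verdict returned: the dowel is upright and clamped in the chuck, the bar is centred in both saddles, the one dropper is in the rack and both jars are in the tray. I couldn't read the jaw force directly: I tightened to about 9 N at the lever, and on release the sleeve sprang back to about 1.89 rad and stayed there, short of the expected 2.0.

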